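Bench-test a batch of fused distribution blocks

ROBOT

A 7-joint arm with a two-finger parallel gripper is mounted at the origin on the work surface. World frame = base frame: x ahead of the robot, y to its left, z up, the work surface at z = 0. Lengths are in m, angles in degrees, forces in N, time in s.
With the tool pointing down it reaches from about 0.425 to 1.025 m from the base axis. Payload 9.4 kg.
Tool frame: the origin (TCP) lies midway between the tips of the shut fingers; the grasp point (between the pads) lies 19 mm behind it (manip.grip_depth is the distance from the TCP to the grasp point, in m); z points along the fingers, y is the line along which they close (so a half turn about z gives the same grasp; the last joint's range is limited). The gripper opens to 93 mm and grips with 3 to 60 N. Pads are 15 mm wide; open, the fingers measure 128 mm over their backs; the gripper's body (75 mm by 188 mm) begins 65 mm behind the grasp point.
Start: joints at [71.637, 34.337, -0.143, 91.639, 0.103, 54.024, -4.572], TCP at [0.175, -0.704, 0.219] pointing down, gripper open.
Joint ranges: [-147.43, 147.43], [-19.82, 112.94], [-74.19, 73.91], [6.32, 146.72], [-59.91, 239.91], [6.04, 106.73], [-150.56, 150.56]. Speed limits (degrees/s): [127.2, 127.2, 172.46, 172.46, 180, 180, 180].

INTERFACE

Orientations are given as a 3x3 rotation matrix whose columns are the frame's x, y, z axes.
In Python, from plant import manip gives the robot as it stands.
- The arm moves only by the tool send_rows, never from a script. Its argument "motion" is a list of rows, each a list of 3 entries, a list of its own where there are three numbers: the closure, from 0 (fully open) to 1 (shut), then the shift along the tool's x, y, z normalised to -1 to 1, where 1 is 0.5 m, then the turn about the tool's z normalised to -1 to 1, where 1 is 180 degrees. A call has 1 to 8 rows; each row is the pose to reach, as a shift and turn from the pose commanded when the call began, along the tool's axes at that moment, turning the shorter way round; what a row does not reach only later rows make up. A row lasts 1/8 s, in which the tool goes at most 62.5 mm and 10.7 degrees, less where a joint would pass 70% of its speed; a pose out of reach is approached as far as the arm can. A call with a number of a shift or a turn outside -1 to 1 is refused whole. A call with a gripper value outside its range is refused whole. The fingers move at their own pace and stop on an object; "grip_force" is the grip in N (left out, the last holds). Time passes only in rows, so rows that repeat a pose let the fingers close. It gives the time, the measured TCP pose, the force, the opening and the grip force at its end, in the units of the state.
- manip.read_state(): the state, without advancing time (a new reading comes with each control period).
- manip.get_image(name): name is "scene" or "top" or "wrist"; returns a dict with "color" (480x640x3 uint8, red, green, blue), "fx", "fy", "cx", "cy" (pixels), "R" (3x3) and "t" (3): a world point X has camera coordinates R X + t; the wrist camera has in their place "tool_from_camera" (4x4, takes a point from camera to tool coordinates, whose origin is the TCP and whose axes are the flange's). Camera axes: x right, y down, z forward; pixel columns grow to the right and rows downward; lengths in m; the calibration is good to about 2 mm. A picture is of the moment at which its call begins: read the wrist's pose just before it. There is no depth.
- manip.job_done(): hands the job in; it is judged then, once.
The state is a dict: "time": time; "joints": joint angles; "qd": joint speeds; "joint_torque": joint torques, N m; "tcp_pos": TCP position; "orientation": TCP orientation; "ft_force": force on the tool from outside, world axes, zero at the start; "wrist_torque": the same for the moment, N m; "grip_width": finger opening in m; "gripper_force": force on a finger pad.
Only numpy, scipy, OpenCV 4.12 (cv2) and the standard library are available. Lean on these libraries where they do the work, as an engineer would, in place of code of your own. Each camera call takes 0.05 s, during which the arm holds its last target. There are 200 camera calls.

TASK

Bench-test the clear-covered distribution blocks: first, with the jig's sled empty and pushed fully home under its guard, twist the sprung test knob clockwise right to its stop and let it spring back to zero the jig; then draw the sled fully out, set each block flat in a pocket of its own, push the sled fully home and work the knob in the same way again to test them. After that draw the sled fully out, lay all the blocks flat on their bases in the shallow finished tray, and close the jig by pushing the empty sled fully home. Turn the knob only while the sled is fully home, hold the blocks gently (their covers crack if the fingers squeeze with much over 60 N), and leave the phone, the tape roll and the screwdriver where they are.

Things in the scene. Friction and masses are not known exactly. Their poses are not given: they have to be found in the camera images.
- block0: Fused distribution block, up to three alike (two or three are present; an absent one reads None): 78 long (its x) x 44 wide (its y) x 40 high mm, 0.22 kg, black base with a clear cover. Origin at the centre of its underside, z up. Starts flat on the bench. Take it across its 44 mm width, with under 60 N.
- block1: Fused distribution block, up to three alike (two or three are present; an absent one reads None): 78 long (its x) x 44 wide (its y) x 40 high mm, 0.22 kg, black base with a clear cover. Origin at the centre of its underside, z up. Starts flat on the bench. Take it across its 44 mm width, with under 60 N.
- block2: Fused distribution block, up to three alike (two or three are present; an absent one reads None): 78 long (its x) x 44 wide (its y) x 40 high mm, 0.22 kg, black base with a clear cover. Origin at the centre of its underside, z up. Starts flat on the bench. Take it across its 44 mm width, with under 60 N.
- jig: Fixed test jig, 245 x 320 mm. Origin on the bench under the centre of the sled's bed when the sled is fully out; x is the way the sled goes home (away from the robot, a little skewed), y to the left. At the far end a guard with a clear roof, side walls and back wall: the roof's front edge is at x = 88 mm, its underside 76 mm and its frame's top 89 mm above the bench. No room for fingers under it.
- sled (a joint): Travel of the sled in m: 0 fully out (end stop), 0.130 fully home under the guard (end stop). It stays where it is left (about 1.5 N to move).
- pocket0 (a point): Centre of the floor of pocket 0 on the sled, 18 mm above the bench, frame parallel to the jig's (moves with the sled). The pocket is 54 mm in x by 88 mm in y, so a block lies with its length along y; the walls are only 8 mm high. Pockets 0, 1, 2 lie in a row along y, 92 mm apart.
- pocket1 (a point): Centre of the floor of pocket 1 on the sled, 18 mm above the bench, frame parallel to the jig's (moves with the sled). The pocket is 54 mm in x by 88 mm in y, so a block lies with its length along y; the walls are only 8 mm high. Pockets 0, 1, 2 lie in a row along y, 92 mm apart.
- pocket2 (a point): Centre of the floor of pocket 2 on the sled, 18 mm above the bench, frame parallel to the jig's (moves with the sled). The pocket is 54 mm in x by 88 mm in y, so a block lies with its length along y; the walls are only 8 mm high. Pockets 0, 1, 2 lie in a row along y, 92 mm apart.
- sled_handle (a point): Centre of the top of the sled's handle, a black upright plate 14 mm in the sled's x by 40 mm in y, from 18 to 80 mm above the bench, standing 78 mm in front (-x) of the middle pocket's centre. Pinch or push it from above.
- test_knob (a joint): Angle of the sprung test knob in rad: 0 at rest, grows clockwise seen from above, stop at 1.2. A spring returns it (about 0.1 N m at the stop).
- knob_grip (a point): On the knob's vertical axis, 90 mm above the bench: height to grip. The grip is a bar 52 mm long (point x, turning with the knob), 14 mm wide (point y), from 70 to 102 mm above the bench. It sits on a 58 mm disc on the control box.
- control_box: Fixed grey box 100 x 100 x 60 mm high that carries the test knob in the middle of its top. Origin under its centre. At rest the knob's bar lies along the box's x.
- tray: Finished tray, fixed: shallow grey tray, outside 140 (x) x 290 (y) x 14 mm high, walls and floor 5 mm thick. Origin at the centre of its underside; its floor is 5 mm above the bench. Three blocks fit side by side with their length along its x.
- power_meter: Bystander, fixed: black meter with a green display, 100 x 100 x 45 mm high, beside the control box. Origin under its centre.
- phone: Bystander: phone lying flat, 150 x 73 x 8 mm. Leave alone.
- tape: Bystander: black tape roll lying flat, 70 mm across, 22 mm high. Leave alone.
- screwdriver: Bystander: screwdriver lying on the bench. Leave alone.

How it is judged (in metres and radians):
On the way, in this order (a step that is already met when the one before it is completed fails the run):
1. the knob is turned to its stop with the empty sled fully home (z of each of block0, block1, block2 in the frame of pocket1 below -0.006 m and value of joint sled above 0.122 m and value of joint test_knob above 1.1 rad), for 0.1 s.
2. the knob has sprung back, the sled still home (value of joint test_knob below 0.08 rad and value of joint sled above 0.122 m), for 0.1 s.
3. with the sled fully out, every block lies flat in a pocket (x of block0 in the frame of pocket1 between -0.01 and 0.01 m and y of block0 in the frame of pocket1 between -0.102 and 0.102 m and z of block0 in the frame of pocket1 between -0.005 and 0.005 m and angle between each of block0, block1, block2's own z axis and vertical below 0.1 rad and x of block1 in the frame of pocket1 between -0.01 and 0.01 m and y of block1 in the frame of pocket1 between -0.102 and 0.102 m and z of block1 in the frame of pocket1 between -0.005 and 0.005 m and x of block2 in the frame of pocket1 between -0.01 and 0.01 m and y of block2 in the frame of pocket1 between -0.102 and 0.102 m and z of block2 in the frame of pocket1 between -0.005 and 0.005 m and value of joint sled below 0.01 m), for 0.2 s.
4. the sled is fully home with every block in its pocket (x of block0 in the frame of pocket1 between -0.01 and 0.01 m and y of block0 in the frame of pocket1 between -0.102 and 0.102 m and z of block0 in the frame of pocket1 between -0.005 and 0.005 m and angle between each of block0, block1, block2's own z axis and vertical below 0.1 rad and x of block1 in the frame of pocket1 between -0.01 and 0.01 m and y of block1 in the frame of pocket1 between -0.102 and 0.102 m and z of block1 in the frame of pocket1 between -0.005 and 0.005 m and x of block2 in the frame of pocket1 between -0.01 and 0.01 m and y of block2 in the frame of pocket1 between -0.102 and 0.102 m and z of block2 in the frame of pocket1 between -0.005 and 0.005 m and value of joint sled above 0.122 m), for 0.2 s.
5. the test knob is turned to its stop with the loaded sled home (all of step 4 and value of joint test_knob above 1.1 rad), for 0.1 s.
6. the knob has sprung back, the sled still home (all of step 2), for 0.1 s.
7. the sled is drawn fully out again (value of joint test_knob below 0.08 rad and value of joint sled below 0.01 m), for 0.1 s.
At the end, for the whole second after the job is handed in: Every block lies at rest flat on its base on the floor of the finished tray (tilt under 0.1 rad, origin under 11 mm above the bench), the empty sled is within 8 mm of fully home and the knob is back within 0.08 rad of rest (all of step 6 and x of block0 in the frame of tray between -0.06 and 0.06 m and y of block0 in the frame of tray between -0.135 and 0.135 m and z of block0 in the frame of tray between -0.002 and 0.011 m and angle between each of block0, block1, block2's own z axis and vertical below 0.1 rad and linear speed of each of block0, block1, block2 below 0.02 m/s and x of block1 in the frame of tray between -0.06 and 0.06 m and y of block1 in the frame of tray between -0.135 and 0.135 m and z of block1 in the frame of tray between -0.002 and 0.011 m and x of block2 in the frame of tray between -0.06 and 0.06 m and y of block2 in the frame of tray between -0.135 and 0.135 m and z of block2 in the frame of tray between -0.002 and 0.011 m); the robot touches nothing.
It fails at once if the test knob is turned (over 0.3 rad) while the sled is not home (value of joint test_knob above 0.3 rad and value of joint sled below 0.115 m).
It fails at once if a block is gripped or pressed too hard by the fingers (over 80 N a finger, 160 N for the two together) (contact force between the fingers and block0 above 160 N or contact force between the fingers and block1 above 160 N or contact force between the fingers and block2 above 160 N).
It fails at once if the phone, tape roll or screwdriver is moved over 40 mm (distance of any of phone, tape, screwdriver from where it was at the start of the episode above 0.04 m).
Of block0, block1, block2 only 2 to 3 are there at a start; the rules pass over those that are not, and their reading is None.
At some moment in a run one of block0, block1, block2 may be knocked a few centimetres aside while the robot is not near it.
Once in a run the grip may slacken for a moment while it holds something.
It also fails if it takes over 210 s, if anything falls off the work surface, if the arm or the gripper's body presses on something with over 40 N, if the wrist force passes 120 N, or if a joint passes its speed limit or range.

## Working session

There is one attempt and no reset: what is moved stays moved. The work goes in short steps, Python scripts to look and compute and a tool call to move; the robot and the scene stay as the last step left them, time stands still between calls to the robot, and variables do not carry over. Pictures are saved under pics/ and viewed, at most 14 in all, crops included, and the job is handed in when it is done.

Besides the shell and the picture viewer there is one more tool, called in YAML: its name, and indented under it one key for each argument. send_rows: Moves the arm, as the interface text tells. Its arguments: {"type":"object","properties":{"motion":{"type":"array","items":{"type":"array"}},"grip_force":{"type":"number"}},"required":["motion"]}

```bash
ls; mkdir -p pics; cat > h.py <<'E'
from plant import manip
import numpy as np, cv2
def snap(n,f):
    im=manip.get_image(n); cv2.imwrite('pics/'+f,cv2.cvtColor(im['color'],cv2.COLOR_RGB2BGR)); return im
def ray(im,u,v,z):
    d=np.array([(u-im['cx'])/im['fx'],(v-im['cy'])/im['fy'],1]); R=np.array(im['R']);t=np.array(im['t'])
    c=-R.T@t; w=R.T@d; return c+w*(z-c[2])/w[2]
def proj(im,X):
    p=np.array(im['R'])@np.array(X)+np.array(im['t']); return p[0]/p[2]*im['fx']+im['cx'],p[1]/p[2]*im['fy']+im['cy']
E
python3 - <<'E'
from h import *
import pickle
s=manip.read_state(); print({k:np.round(v,3).tolist() for k,v in s.items()})
for n in('top','scene'):
    im=snap(n,n+'0.png'); pickle.dump(im,open(n+'0.pkl','wb')); print(n,im['fx'],im['cx'],im['cy'],np.round(im['R'],3).tolist(),np.round(im['t'],3).tolist())
E
```

```text
pics
{'time': 0.0, 'joints': [71.636, 34.385, -0.145, 91.679, 0.104, 54.024, -4.573], 'qd': [0.073, -0.013, 0.046, 0.011, 0.062, -0.002, 0.052], 'joint_torque': [0.001, -76.507, 1.497, -25.236, -0.052, 0.017, 0.0], 'tcp_pos': [0.175, -0.703, 0.218], 'orientation': [[0.97, 0.241, -0.001], [0.241, -0.97, 0.001], [-0.0, -0.002, -1.0]], 'ft_force': [-1.116, 0.683, 0.951], 'wrist_torque': [0.016, 0.004, -0.022], 'gripper_force': 0.0, 'grip_width': 0.093}
top 587.4144737279908 319.96731993380365 239.77937152383032 [[-0.042, -0.999, -0.003], [-0.978, 0.042, -0.205], [0.204, -0.006, -0.979]] [-0.051, 0.497, 1.56]
scene 490.1983892166991 324.4438071335671 235.9440836756818 [[0.531, 0.848, -0.005], [0.689, -0.435, -0.58], [-0.494, 0.304, -0.815]] [-0.201, -0.325, 1.446]
```

View pics/top0.png

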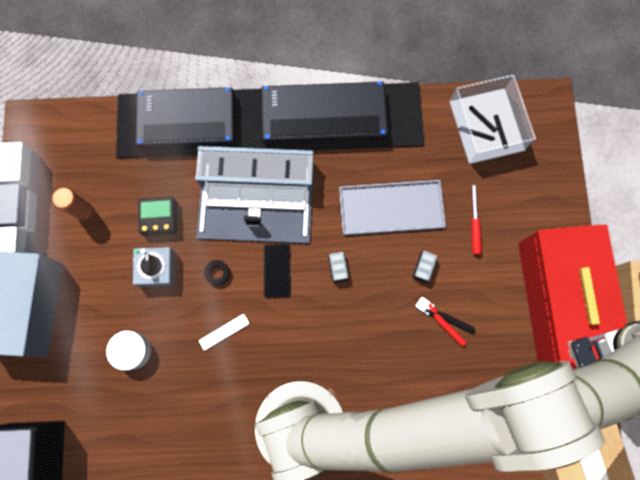

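View pics/scene0.png

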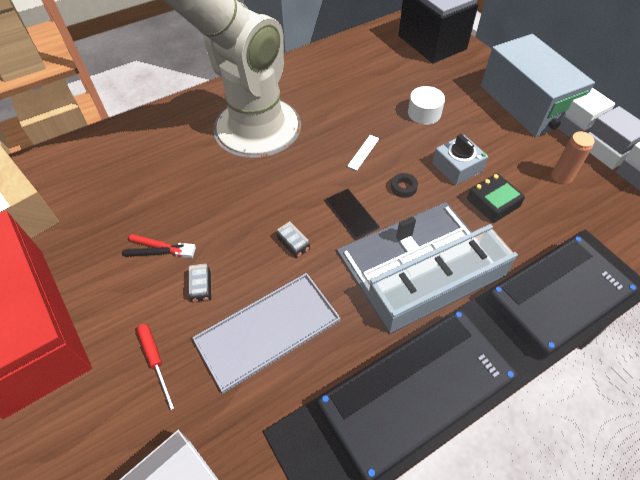

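```bash
python3 - <<'E'
import cv2
a=cv2.imread('pics/top0.png');b=cv2.imread('pics/scene0.png')
cv2.imwrite('pics/c1.png',cv2.resize(a[140:320,120:320],None,fx=4,fy=4,interpolation=cv2.INTER_CUBIC)[:600])
cv2.imwrite('pics/c2.png',cv2.resize(b[120:330,270:530],None,fx=2.8,fy=2.8,interpolation=cv2.INTER_CUBIC))
E
```

```text
(no output)
```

View pics/c1.png

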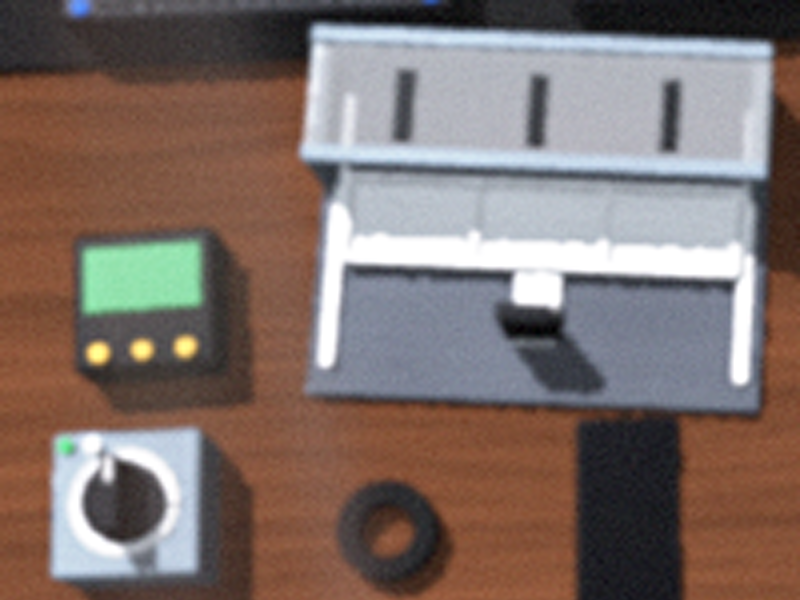

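View pics/c2.png

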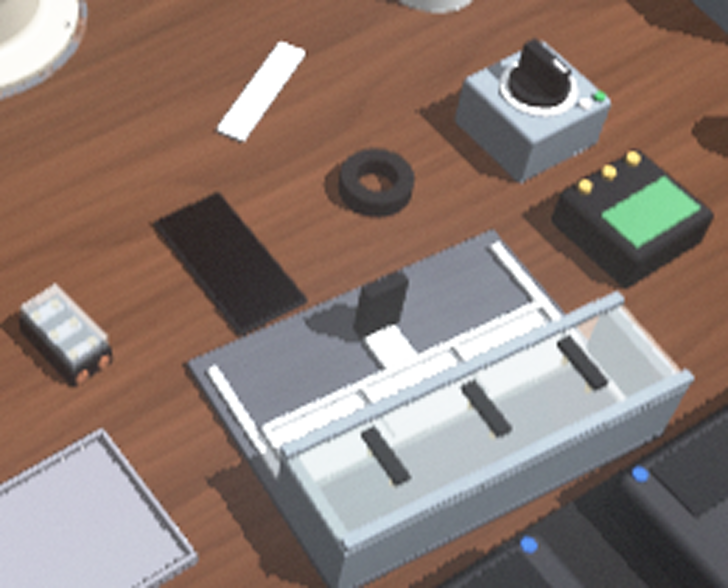

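```bash
cat > m.py <<'E'
from h import *
import pickle
T=pickle.load(open('top0.pkl','rb'));S=pickle.load(open('scene0.pkl','rb'))
def c1(x,y): return (x+.5)/4-.5+120,(y+.5)/4-.5+140
def c2(x,y): return (x+.5)/2.8-.5+270,(y+.5)/2.8-.5+120
def tri(a,b):
    A=[];B=[]
    for im,(u,v) in((T,a),(S,b)):
        R=np.array(im['R']);t=np.array(im['t'])
        for k,(p,f,c) in enumerate(((u,im['fx'],im['cx']),(v,im['fy'],im['cy']))):
            A.append((p-c)/f*R[2]-R[k]);B.append(t[k]-(p-c)/f*t[2])
    x,r,_,_=np.linalg.lstsq(np.array(A),np.array(B),rcond=None); return np.round(x,4),r
E
python3 - <<'E'
from m import *
np.set_printoptions(precision=4,suppress=True)
print('base front L,R',ray(T,*c1(307,393),0),ray(T,*c1(760,411),0))
print('scene base front R?,L',ray(S,*c2(188,362),0),ray(S,*c2(494,232),0))
print('roof front top L R',ray(T,*c1(303,152),.089),ray(T,*c1(771,168),.089), 'back',ray(T,*c1(313,27),.089),ray(T,*c1(772,44),.089))
print('roof front scene',ray(S,*c2(283,450),.089),ray(S,*c2(620,297),.089))
print('tri roof corner R,L',tri(c1(771,168),c2(283,450)),tri(c1(303,152),c2(620,297)))
print('handle white', [ray(T,*c1(*p),z) for z in(.018,.08) for p in((512,270),(562,272),(562,300),(500,335),(560,337))])
print('handle scene top', [ray(S,*c2(*p),.08) for p in((362,290),(405,275),(383,280))], 'base',[ray(S,*c2(*p),.018) for p in((355,332),(402,318))])
print('knob top box corners',[ray(T,*c1(*p),.06) for p in((53,433),(200,428),(205,572),(53,580))], 'disc c',ray(T,*c1(124,502),.07))
for n,p,q in(('boxcorner',(53,433),(608,100)),('',(53,580),(537,40)),('knob',(110,470),(553,55))): print(n,tri(c1(*p),c2(*q)))
print('boxtop scene',[ray(S,*c2(*p),.06) for p in((537,40),(608,100),(522,152),(460,98))])
# tray & blocks masks
hsv=cv2.cvtColor(T['color'],cv2.COLOR_RGB2HSV)
print('tray',[ray(T,*p,.014) for p in((340,187),(442,181),(445,229),(342,235))])
for c in((339,267),(426,265)): print(ray(T,*c,.04))
E
```

```text
base front L,R [0.5256 0.2782 0.    ] [ 0.4989 -0.0423  0.    ]
scene base front R?,L [ 0.4941 -0.0368  0.    ] [ 0.5236  0.282  -0.    ]
roof front top L R [0.6749 0.2625 0.089 ] [ 0.6498 -0.0573  0.089 ] back [0.7652 0.2557 0.089 ] [ 0.7391 -0.0616  0.089 ]
roof front scene [ 0.6492 -0.0533  0.089 ] [0.6779 0.2618 0.089 ]
tri roof corner R,L (array([ 0.6497, -0.0559,  0.0918]), array([0.])) (array([0.6763, 0.2636, 0.0858]), array([0.]))
handle white [array([0.6046, 0.1292, 0.018 ]), array([0.6016, 0.0939, 0.018 ]), array([0.5812, 0.0943, 0.018 ]), array([0.5576, 0.1385, 0.018 ]), array([0.5544, 0.0963, 0.018 ]), array([0.5877, 0.1219, 0.08  ]), array([0.5848, 0.0879, 0.08  ]), array([0.5652, 0.0883, 0.08  ]), array([0.5425, 0.1308, 0.08  ]), array([0.5394, 0.0902, 0.08  ])]
handle scene top [array([0.5552, 0.0936, 0.08  ]), array([0.5618, 0.1333, 0.08  ]), array([0.5562, 0.1146, 0.08  ])] base [array([0.5549, 0.0954, 0.018 ]), array([0.5648, 0.1389, 0.018 ])]
knob top box corners [array([0.4918, 0.4385, 0.06  ]), array([0.491 , 0.3384, 0.06  ]), array([0.3921, 0.3341, 0.06  ]), array([0.391 , 0.4361, 0.06  ])] disc c [0.4403 0.3864 0.07  ]
boxcorner (array([0.4901, 0.4364, 0.0604]), array([0.]))
 (array([0.3905, 0.4358, 0.0576]), array([0.]))
knob (array([0.4535, 0.3823, 0.1151]), array([0.]))
boxtop scene [array([0.3918, 0.4324, 0.06  ]), array([0.4891, 0.4344, 0.06  ]), array([0.4963, 0.3228, 0.06  ]), array([0.4129, 0.319 , 0.06  ])]
tray [array([ 0.654 , -0.1355,  0.014 ]), array([ 0.6593, -0.4284,  0.014 ]), array([ 0.5183, -0.425 ,  0.014 ]), array([ 0.5133, -0.1342,  0.014 ])]
[ 0.4186 -0.1204  0.04  ]
[ 0.414  -0.3586  0.04  ]
```

```bash
cat >> h.py <<'E'
def go(x,y,z,head=None):
    s=manip.read_state(); R=np.array(s['orientation']); p=np.array(s['tcp_pos'])
    d=R.T@(np.array([x,y,z])-p)/.5
    h=np.degrees(np.arctan2(R[1,1],R[0,1])); turn=0 if head is None else ((h-head+180)%360-180)/180
    print('shift',np.round(d,4).tolist(),'turn',round(turn,4),'head',round(h,2),'j7',round(s['joints'][6],1),'t',round(s['time'],2),'rows>=',int(max(np.linalg.norm(d)*8,abs(turn)*17)+1))
E
python3 -c "
from h import *
go(.48,.12,.22,-5)"
```

```text
shift [0.9897, -1.4502, -0.0024] turn -0.3946 head -76.03 j7 -4.6 t 0.1 rows>= 15
```

send_rows:
  motion:
    - [0, [0.495, -0.725, 0], -0.2]
    - [0, [0.495, -0.725, 0], -0.2]
    - [0, [0.495, -0.725, 0], -0.2]
    - [0, [0.495, -0.725, 0], -0.2]
    - [0, [0.495, -0.725, 0], -0.2]
    - [0, [0.495, -0.725, 0], -0.2]
    - [0, [0.495, -0.725, 0], -0.2]
    - [0, [0.495, -0.725, 0], -0.2]
  grip_force: 40

```text
time: 1.1
tcp_pos: [0.3289, -0.2882, 0.2188]
orientation: [[0.638, 0.77, -0.0], [0.77, -0.638, 0.001], [0.001, -0.001, -1.0]]
ft_force: [0.5, -1.1, 0.2]
grip_width: 0.0931
gripper_force: 0.0
```

```bash
python3 -c "
from h import *
go(.46,.12,.25,85)"
```

```text
shift [0.796, -0.3188, -0.0618] turn -0.6924 head -39.63 j7 -13.1 t 1.1 rows>= 12
```

send_rows:
  motion:
    - [0, [0.796, -0.319, -0.062], -0.46]
    - [0, [0.796, -0.319, -0.062], -0.46]
    - [0, [0.796, -0.319, -0.062], -0.46]
    - [0, [0.796, -0.319, -0.062], -0.46]
    - [0, [0.796, -0.319, -0.062], -0.46]
    - [0, [0.796, -0.319, -0.062], -0.46]
    - [0, [0.796, -0.319, -0.062], -0.46]
    - [0, [0.796, -0.319, -0.062], -0.46]

```text
time: 2.1
tcp_pos: [0.4632, 0.119, 0.25]
orientation: [[-0.686, 0.728, 0.001], [0.728, 0.686, 0.003], [0.001, 0.003, -1.0]]
ft_force: [-0.2, -1.5, 0.1]
grip_width: 0.0932
gripper_force: 0.0
```

```bash
cat >> h.py <<'E'
def wsnap(f):
    s=manip.read_state(); im=manip.get_image('wrist'); cv2.imwrite('pics/'+f,cv2.cvtColor(im['color'],cv2.COLOR_RGB2BGR))
    M=np.eye(4);M[:3,:3]=s['orientation'];M[:3,3]=s['tcp_pos']; W=np.linalg.inv(M@np.array(im['tool_from_camera']))
    im['R']=W[:3,:3];im['t']=W[:3,3]; return im
E
python3 -c "
from h import *
import pickle
im=wsnap('w1.png');pickle.dump(im,open('w1.pkl','wb'));go(.46,.12,.25,85);print(im['tool_from_camera'])
T=snap('top','top1.png')"
```

```text
shift [0.0082, 0.0013, -0.0013] turn -0.2305 head 43.52 j7 2.4 t 2.15 rows>= 4
[[ 2.75683286e-04 -9.64114069e-01 -2.65488204e-01  7.37446525e-02]
 [ 9.99999922e-01  1.90786757e-04  3.45563634e-04 -4.35548498e-04]
 [-2.82511128e-04 -2.65488278e-01  9.64114046e-01 -1.65817159e-01]
 [ 0.00000000e+00  0.00000000e+00  0.00000000e+00  1.00000000e+00]]
```

View pics/w1.png

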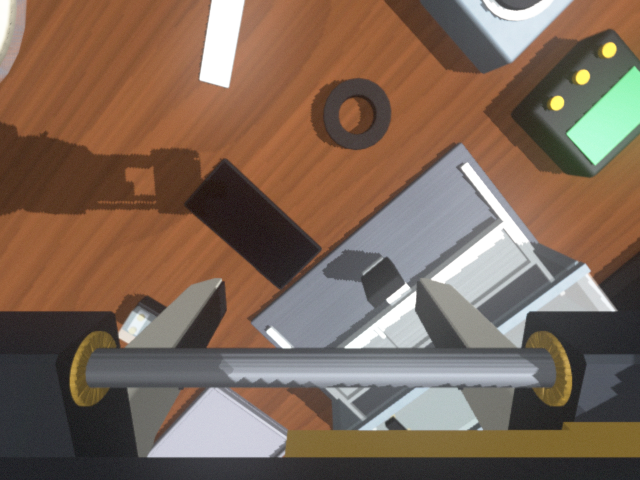

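```bash
python3 -c "
import pickle
from h import *
im=pickle.load(open('w1.pkl','rb'))
c=im['color'][245:320,340:430]; cv2.imwrite('pics/c3.png',cv2.resize(c[:,:,::-1],None,fx=7,fy=7,interpolation=cv2.INTER_CUBIC))
for X in((.559,.1135,.08),(.552,.0942,.08),(.552,.1342,.08),(.566,.0942,.08),(.552,.0942,.018)): print(np.round((np.array(proj(im,X))-(340,245))*7))
"
```

```text
[329. 321.]
[197. 381.]
[402. 188.]
[266. 443.]
[149. 224.]
```

View pics/c3.png

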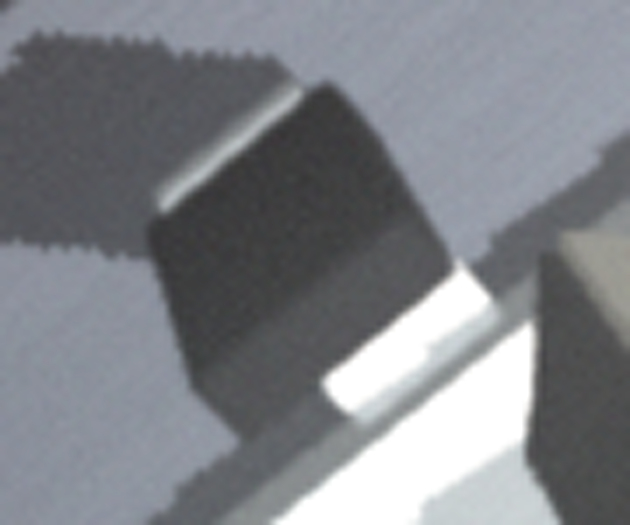

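```bash
python3 -c "
from h import *
go(.559,.114,.15,85.2)"
```

```text
shift [-0.134, 0.1407, 0.1981] turn -0.2351 head 42.88 j7 2.0 t 2.2 rows>= 4
```

send_rows:
  motion:
    - [0, [-0.134, 0.141, 0.2], -0.232]
    - [0, [-0.134, 0.141, 0.2], -0.232]
    - [0, [-0.134, 0.141, 0.2], -0.232]
    - [0, [-0.134, 0.141, 0.2], -0.232]
    - [0, [-0.134, 0.141, 0.2], -0.232]
    - [0, [-0.134, 0.141, 0.3], -0.232]
    - [0, [-0.134, 0.141, 0.41], -0.232]
    - [0, [-0.134, 0.141, 0.41], -0.232]

```text
time: 3.2
tcp_pos: [0.5568, 0.1124, 0.0423]
orientation: [[-0.995, 0.1, -0.005], [0.1, 0.995, -0.003], [0.005, -0.003, -1.0]]
ft_force: [-0.1, 1.4, 0.3]
grip_width: 0.093
gripper_force: 0.0
```

```bash
python3 -c "
from h import *
go(.559,.114,.045,85.2)"
```

```text
shift [-0.004, 0.0036, -0.0055] turn -0.0052 head 84.26 j7 21.5 t 3.2 rows>= 1
```

Grip and push home (+0.071 m along the jig's x), with a slow slip into the stop.

send_rows:
  motion:
    - [1, [-0.004, 0.004, -0.005], -0.005]
    - [1, [-0.004, 0.004, -0.005], -0.005]
    - [1, [-0.004, 0.004, -0.005], -0.005]
    - [1, [-0.044, 0.004, -0.005], -0.005]
    - [1, [-0.084, 0.004, -0.005], -0.005]
    - [1, [-0.124, 0.004, -0.005], -0.005]
    - [1, [-0.144, 0.004, -0.005], -0.005]
    - [1, [-0.144, 0.004, -0.005], -0.005]

```text
time: 4.2
tcp_pos: [0.6308, 0.1089, 0.0473]
orientation: [[-0.997, 0.081, 0.0], [0.081, 0.997, 0.0], [-0.0, 0.0, -1.0]]
ft_force: [-0.5, 0.0, -0.6]
grip_width: 0.0173
gripper_force: 0.0
```

```bash
python3 -c "
from h import *
go(.6266,.107,.045,85.2)"
```

```text
shift [0.0081, -0.0045, 0.0047] turn 0.001 head 85.37 j7 29.7 t 4.2 rows>= 1
```

send_rows:
  motion:
    - [0, [0, 0, -0.14], 0]
    - [0, [0, 0, -0.14], 0]
    - [0, [0.144, 0, -0.14], 0]
    - [0, [0.144, 0, -0.14], 0]
    - [0, [0.144, 0, -0.14], 0]
    - [0, [0.144, 0, -0.14], 0]
    - [0, [0.144, 0, -0.14], 0]
    - [0, [0.144, 0, -0.14], 0]

```text
time: 5.2
tcp_pos: [0.5593, 0.1149, 0.1168]
orientation: [[-0.997, 0.08, -0.0], [0.08, 0.997, 0.0], [0.0, 0.0, -1.0]]
ft_force: [-0.4, 0.2, -0.1]
grip_width: 0.0915
gripper_force: 0.0
```

```bash
python3 -c "
from h import *
import pickle
im=wsnap('w2.png');pickle.dump(im,open('w2.pkl','wb'));go(.559,.114,.045,85.2)"
```

```text
shift [0.0002, -0.0017, 0.1437] turn 0.0012 head 85.41 j7 28.9 t 5.25 rows>= 2
```

View pics/w2.png

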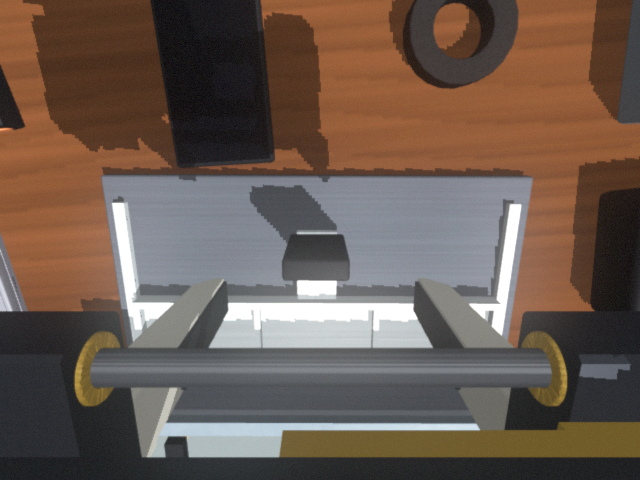

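```bash
python3 -c "
import pickle
from h import *
im=pickle.load(open('w2.pkl','rb'))
for p in((316,268),(316,258),(316,279),(283,278),(350,278)): print(ray(im,*p,.08))
print('front base',ray(im,104,177,.0),ray(im,531,178,.0))
"
```

```text
[0.55745158 0.11230687 0.08      ]
[0.55132929 0.11281708 0.08      ]
[0.56429528 0.11173655 0.08      ]
[0.56211256 0.09240991 0.08      ]
[0.56527134 0.13175622 0.08      ]
front base [ 0.49971839 -0.04591915  0.        ] [0.5264979  0.27860757 0.        ]
```

send_rows:
  motion:
    - [0, [0.002, -0.005, 0.1], 0]
    - [0, [0.002, -0.005, 0.144], 0]
    - [1, [0.002, -0.005, 0.144], 0]
    - [1, [0.002, -0.005, 0.144], 0]
    - [1, [0.002, -0.005, 0.144], 0]
    - [1, [0.002, -0.005, 0.144], 0]
    - [1, [0.002, -0.005, 0.144], 0]
    - [1, [0.002, -0.005, 0.144], 0]

```text
time: 6.25
tcp_pos: [0.5577, 0.1121, 0.0453]
orientation: [[-0.997, 0.08, 0.0], [0.08, 0.997, -0.001], [-0.0, -0.001, -1.0]]
ft_force: [-0.6, -1.1, 3.3]
grip_width: 0.0398
gripper_force: 40.0
```

send_rows:
  motion:
    - [1, [0, 0, 0], 0]
    - [1, [0, 0, 0], 0]
    - [1, [-0.04, 0, 0], 0]
    - [1, [-0.08, 0, 0], 0]
    - [1, [-0.11, 0, 0], 0]
    - [1, [-0.13, 0, 0], 0]
    - [1, [-0.14, 0, 0], 0]
    - [1, [-0.144, 0, 0], 0]

```text
time: 7.25
tcp_pos: [0.6221, 0.1066, 0.0449]
orientation: [[-0.997, 0.079, -0.012], [0.079, 0.997, -0.003], [0.011, -0.004, -1.0]]
ft_force: [-29.0, -2.0, 24.0]
grip_width: 0.0395
gripper_force: 40.0
```

send_rows:
  motion:
    - [1, [0, 0, 0], 0]
    - [1, [0, 0, 0], 0]

```text
time: 7.5
tcp_pos: [0.6221, 0.1066, 0.0449]
orientation: [[-0.997, 0.078, -0.011], [0.078, 0.997, -0.003], [0.011, -0.004, -1.0]]
ft_force: [-24.9, -2.8, 20.2]
grip_width: 0.0395
gripper_force: 40.0
```

send_rows:
  motion:
    - [0, [0.01, 0, 0], 0]
    - [0, [0.01, 0, 0], 0]
    - [0, [0.01, 0, 0], 0]
    - [0, [0.01, 0, -0.1], 0]
    - [0, [0.01, 0, -0.2], 0]
    - [0, [0.01, 0, -0.3], 0]
    - [0, [0.01, 0, -0.3], 0]
    - [0, [0.01, 0, -0.3], 0]

```text
time: 8.5
tcp_pos: [0.6245, 0.1066, 0.1947]
orientation: [[-0.997, 0.08, 0.0], [0.08, 0.997, -0.0], [-0.0, -0.0, -1.0]]
ft_force: [-0.2, -0.1, -0.7]
grip_width: 0.0931
gripper_force: 0.0
```

```bash
python3 -c "
from h import *
go(.53,.387,.2,91.5)"
```

```text
shift [0.2334, 0.5438, -0.0109] turn -0.0339 head 85.4 j7 38.8 t 8.5 rows>= 5
```

Stop 9 cm beyond the knob so that the wrist camera (which looks back to the robot) sees it.

send_rows:
  motion:
    - [0, [0.234, 0.544, -0.01], -0.034]
    - [0, [0.234, 0.544, -0.01], -0.034]
    - [0, [0.234, 0.544, -0.01], -0.034]
    - [0, [0.234, 0.544, -0.01], -0.034]
    - [0, [0.234, 0.544, -0.01], -0.034]
    - [0, [0.234, 0.544, -0.01], -0.034]
    - [0, [0.234, 0.544, -0.01], -0.034]

```text
time: 9.38
tcp_pos: [0.5294, 0.3867, 0.1985]
orientation: [[-1.0, -0.027, -0.002], [-0.027, 1.0, -0.002], [0.002, -0.002, -1.0]]
ft_force: [-0.6, -0.6, -0.4]
grip_width: 0.093
gripper_force: 0.0
```

```bash
python3 -c "
from h import *
import pickle
im=wsnap('w3.png');pickle.dump(im,open('w3.pkl','wb'));go(.441,.387,.15,91.5)"
```

```text
shift [0.1777, 0.0068, 0.0976] turn -0.0001 head 91.48 j7 19.2 t 9.43 rows>= 2
```

View pics/w3.png

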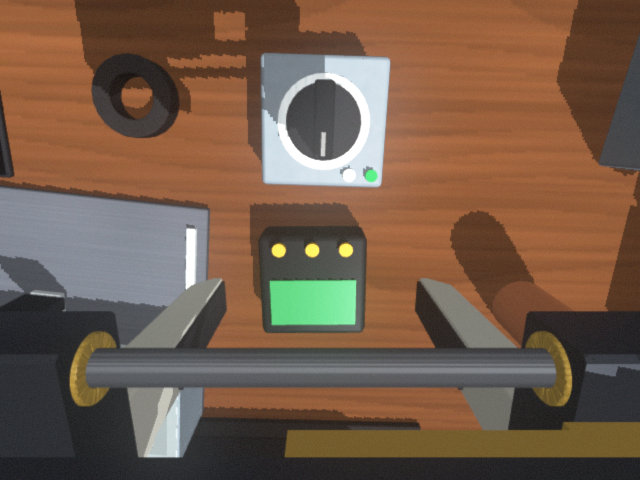

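```bash
python3 -c "
import pickle
from h import *
im=pickle.load(open('w3.pkl','rb'))
P=[ray(im,*p,.06)[:2] for p in((262,54),(389,58),(383,186),(264,184))]
print(np.round(P,4),np.mean(P,0)); 
for a,b in((1,0),(2,3),(2,1),(3,0)):
  d=P[a]-P[b]; print(np.degrees(np.arctan2(d[1],d[0])))
print(ray(im,323.5,121,.062),ray(im,324,132,.102),ray(im,323,156,.102))
"
```

```text
[[0.3942 0.3385]
 [0.3943 0.4345]
 [0.4908 0.437 ]
 [0.4918 0.3387]] [0.44277933 0.38717197]
89.91082236424792
90.63121280464755
1.4615941462079263
0.13954390028996108
[0.44113084 0.38631999 0.062     ] [0.45022779 0.38668186 0.102     ] [0.46628653 0.38646834 0.102     ]
```

send_rows:
  motion:
    - [0.5, [0.176, 0.004, 0], 0.005]
    - [0.5, [0.176, 0.004, 0.08], 0.005]
    - [0.5, [0.176, 0.004, 0.08], 0.005]
    - [0.5, [0.176, 0.004, 0.16], 0.005]
    - [0.5, [0.176, 0.004, 0.245], 0.005]
    - [0.5, [0.176, 0.004, 0.245], 0.005]
    - [1, [0.176, 0.004, 0.245], 0.005]
    - [1, [0.176, 0.004, 0.245], 0.005]

```text
time: 10.42
tcp_pos: [0.4426, 0.3878, 0.0794]
orientation: [[-1.0, -0.011, 0.002], [-0.011, 1.0, 0.002], [-0.002, 0.002, -1.0]]
ft_force: [0.2, -0.6, -0.0]
grip_width: 0.0311
gripper_force: 0.0
```

send_rows:
  motion:
    - [1, [0, 0, 0], 0]
    - [1, [0, 0, 0], 0]
    - [1, [0, 0, 0], 0]
    - [1, [0, 0, 0], 0]
    - [1, [0, 0, 0], 0]

```text
time: 11.05
tcp_pos: [0.4419, 0.3864, 0.0784]
orientation: [[-1.0, -0.011, 0.001], [-0.011, 1.0, -0.001], [-0.001, -0.001, -1.0]]
ft_force: [-0.5, -3.3, 8.1]
grip_width: 0.0134
gripper_force: 40.0
```

send_rows:
  motion:
    - [1, [0, 0, -0.004], 0.058]
    - [1, [0, 0, -0.004], 0.117]
    - [1, [0, 0, -0.004], 0.176]
    - [1, [0, 0, -0.004], 0.235]
    - [1, [0, 0, -0.004], 0.294]
    - [1, [0, 0, -0.004], 0.35]
    - [1, [0, 0, -0.004], 0.395]
    - [1, [0, 0, -0.004], 0.395]

```text
time: 12.05
tcp_pos: [0.4423, 0.3869, 0.0786]
orientation: [[-0.334, 0.943, 0.001], [0.943, 0.334, -0.001], [-0.001, 0.0, -1.0]]
ft_force: [5.7, 1.4, -16.4]
grip_width: 0.0138
gripper_force: 40.1
```

send_rows:
  motion:
    - [1, [0, 0, 0], 0]
    - [1, [0, 0, 0], 0]

```text
time: 12.3
tcp_pos: [0.4422, 0.3869, 0.0786]
orientation: [[-0.335, 0.942, 0.0], [0.942, 0.335, -0.0], [-0.0, 0.0, -1.0]]
ft_force: [6.3, 2.4, -17.2]
grip_width: 0.014
gripper_force: 40.1
```

```bash
python3 -c "
from h import *
s=manip.read_state();print(s['wrist_torque'],s['joint_torque'][6]);go(.442,.3865,.0784,90.6)"
```

```text
[ 0.44154645 -1.42174444  0.40293712] -0.3933543339371681
shift [-0.0006, -0.0007, 0.0003] turn -0.3945 head 19.59 j7 -52.6 t 12.3 rows>= 7
```

send_rows:
  motion:
    - [1, [0, 0, 0], -0.058]
    - [1, [0, 0, 0], -0.117]
    - [1, [0, 0, 0], -0.176]
    - [1, [0, 0, 0], -0.235]
    - [1, [0, 0, 0], -0.294]
    - [1, [0, 0, 0], -0.35]
    - [1, [0, 0, 0], -0.392]
    - [1, [0, 0, 0], -0.392]

```text
time: 13.3
tcp_pos: [0.4418, 0.3863, 0.0786]
orientation: [[-1.0, -0.0, -0.001], [-0.0, 1.0, -0.001], [0.001, -0.001, -1.0]]
ft_force: [3.5, 1.3, -17.2]
grip_width: 0.0136
gripper_force: 40.0
```

send_rows:
  motion:
    - [0.5, [0, 0, 0], 0]
    - [0.5, [0, 0, 0], 0]
    - [0.5, [0, 0, 0], 0]
    - [0.5, [0, 0, 0], 0]
    - [0.5, [0, 0, -0.1], 0]
    - [0.5, [0, 0, -0.2], 0]
    - [0.5, [0, 0, -0.24], 0]
    - [0.5, [0, 0, -0.24], 0]

```text
time: 14.3
tcp_pos: [0.442, 0.3874, 0.2005]
orientation: [[-1.0, -0.001, 0.002], [-0.001, 1.0, 0.001], [-0.002, 0.001, -1.0]]
ft_force: [0.5, 0.2, -0.0]
grip_width: 0.0467
gripper_force: 0.0
```

```bash
python3 -c "
from h import *
go(.623,.107,.17,85.2)"
```

```text
shift [-0.3612, -0.5612, 0.0612] turn 0.0271 head 90.07 j7 10.6 t 14.3 rows>= 6
```

send_rows:
  motion:
    - [0.2, [-0.361, -0.561, 0.06], 0.027]
    - [0.2, [-0.361, -0.561, 0.06], 0.027]
    - [0.2, [-0.361, -0.561, 0.06], 0.027]
    - [0.2, [-0.361, -0.561, 0.06], 0.027]
    - [0.2, [-0.361, -0.561, 0.06], 0.027]
    - [0.2, [-0.361, -0.561, 0.06], 0.027]
    - [0.2, [-0.361, -0.561, 0.06], 0.027]
    - [0.2, [-0.361, -0.561, 0.06], 0.027]

```text
time: 15.3
tcp_pos: [0.6213, 0.1092, 0.1693]
orientation: [[-0.997, 0.08, -0.001], [0.08, 0.997, 0.001], [0.001, 0.001, -1.0]]
ft_force: [-0.0, 0.6, -0.3]
grip_width: 0.0747
gripper_force: 0.0
```

```bash
python3 -c "
from h import *
import pickle
go(.623,.107,.045,85.2)
im=wsnap('w4.png');pickle.dump(im,open('w4.pkl','wb'));h=[.622,.107];print([proj(im,h+[z]) for z in(.08,.02)])"
```

```text
shift [-0.0041, -0.0043, 0.2485] turn 0.0011 head 85.4 j7 36.7 t 15.3 rows>= 2
[(np.float64(317.51174551729173), np.float64(246.98061170579356)), (np.float64(317.9577216214847), np.float64(227.86001858529403))]
```

View pics/w4.png

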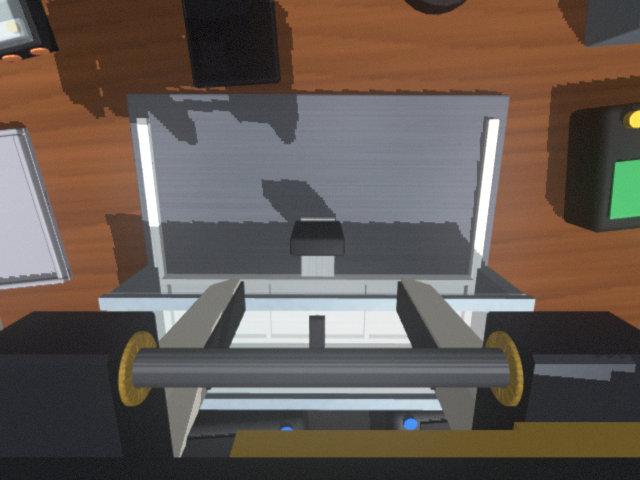

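send_rows:
  motion:
    - [0.2, [-0.003, -0.004, 0.1], 0]
    - [0.2, [-0.003, -0.004, 0.2], 0]
    - [0.2, [-0.003, -0.004, 0.248], 0]
    - [1, [-0.003, -0.004, 0.248], 0]
    - [1, [-0.003, -0.004, 0.248], 0]
    - [1, [-0.003, -0.004, 0.248], 0]
    - [1, [-0.003, -0.004, 0.248], 0]
    - [1, [-0.003, -0.004, 0.248], 0]

```text
time: 16.35
tcp_pos: [0.6247, 0.1064, 0.0469]
orientation: [[-0.997, 0.082, 0.002], [0.082, 0.997, 0.002], [-0.002, 0.002, -1.0]]
ft_force: [-0.2, 4.6, 6.7]
grip_width: 0.0397
gripper_force: 40.0
```

send_rows:
  motion:
    - [1, [0, 0, 0], 0]
    - [1, [0.04, 0, 0], 0]
    - [1, [0.08, 0, 0], 0]
    - [1, [0.12, 0, 0], 0]
    - [1, [0.16, 0, 0], 0]
    - [1, [0.2, 0, 0], 0]
    - [1, [0.24, 0, 0], 0]
    - [1, [0.24, 0, 0], 0]

```text
time: 17.35
tcp_pos: [0.5038, 0.1166, 0.0467]
orientation: [[-0.997, 0.081, 0.002], [0.081, 0.997, 0.002], [-0.001, 0.002, -1.0]]
ft_force: [-1.0, 5.4, 7.4]
grip_width: 0.0395
gripper_force: 40.0
```

send_rows:
  motion:
    - [1, [0.01, 0, 0], 0]
    - [1, [0.02, 0, 0], 0]
    - [1, [0.03, 0, 0], 0]
    - [1, [0.036, 0, 0], 0]
    - [1, [0.036, 0, 0], 0]

```text
time: 17.98
tcp_pos: [0.4943, 0.1175, 0.0468]
orientation: [[-0.996, 0.086, 0.011], [0.086, 0.996, 0.004], [-0.011, 0.005, -1.0]]
ft_force: [23.7, 1.1, -10.0]
grip_width: 0.0402
gripper_force: 40.0
```

send_rows:
  motion:
    - [0.2, [0, 0, 0], 0]
    - [0.2, [0, 0, 0], 0]
    - [0.2, [0, 0, 0], 0]
    - [0.2, [0, 0, 0], 0]
    - [0, [0, 0, -0.1], 0]
    - [0, [0, 0, -0.2], 0]
    - [0, [0, 0, -0.3], 0]
    - [0, [0, 0, -0.32], 0]

```text
time: 18.98
tcp_pos: [0.4872, 0.1168, 0.2083]
orientation: [[-0.997, 0.083, 0.004], [0.083, 0.997, 0.001], [-0.004, 0.001, -1.0]]
ft_force: [-0.3, 0.2, -0.7]
grip_width: 0.0931
gripper_force: 0.0
```

```bash
python3 -c "
from h import *
go(.515,-.12,.22,90)"
```

```text
shift [-0.0949, -0.4673, -0.0235] turn -0.0265 head 85.23 j7 32.5 t 18.98 rows>= 4
```

send_rows:
  motion:
    - [0, [-0.095, -0.467, -0.024], -0.026]
    - [0, [-0.095, -0.467, -0.024], -0.026]
    - [0, [-0.095, -0.467, -0.024], -0.026]
    - [0, [-0.095, -0.467, -0.024], -0.026]
    - [0, [-0.095, -0.467, -0.024], -0.026]
    - [0, [-0.095, -0.467, -0.024], -0.026]

```text
time: 19.73
tcp_pos: [0.5138, -0.1198, 0.2169]
orientation: [[-1.0, 0.001, -0.001], [0.001, 1.0, 0.001], [0.001, 0.001, -1.0]]
ft_force: [-0.8, 0.3, 0.5]
grip_width: 0.0929
gripper_force: 0.0
```

```bash
python3 -c "
from h import *
import pickle
im=wsnap('w5.png');pickle.dump(im,open('w5.pkl','wb'))
T=snap('top','top2.png');pickle.dump(T,open('top2.pkl','wb'))
go(.515,-.34,.22,90); print([proj(im,(.4186,-.1204,z)) for z in(0,.04)])"
```

```text
shift [-0.0014, -0.4424, -0.0055] turn 0.0004 head 90.07 j7 63.6 t 19.82 rows>= 4
[(np.float64(319.62739369263136), np.float64(117.62646133043161)), (np.float64(319.57254900753134), np.float64(114.96922399396368))]
```

send_rows:
  motion:
    - [0, [0, -0.442, 0], 0]
    - [0, [0, -0.442, 0], 0]
    - [0, [0, -0.442, 0], 0]
    - [0, [0, -0.442, 0], 0]
    - [0, [0, -0.442, 0], 0]
    - [0, [0, -0.442, 0], 0]

```text
time: 20.58
tcp_pos: [0.5146, -0.3391, 0.2176]
orientation: [[-1.0, -0.001, 0.0], [-0.001, 1.0, 0.001], [-0.0, 0.001, -1.0]]
ft_force: [0.1, 0.4, -1.2]
grip_width: 0.0929
gripper_force: 0.0
```

```bash
python3 -c "
from h import *
import pickle
im=wsnap('w6.png');pickle.dump(im,open('w6.pkl','wb'))
a=cv2.imread('pics/w5.png')[:300,170:470];b=cv2.imread('pics/w6.png')[:300,170:470];
c=np.zeros((600,200,3),np.uint8); t=cv2.imread('pics/top2.png')
cv2.imwrite('pics/m1.png',np.vstack([np.hstack([a,b]),cv2.resize(t[170:350,180:540],(600,300))]))
"
```

View pics/m1.png

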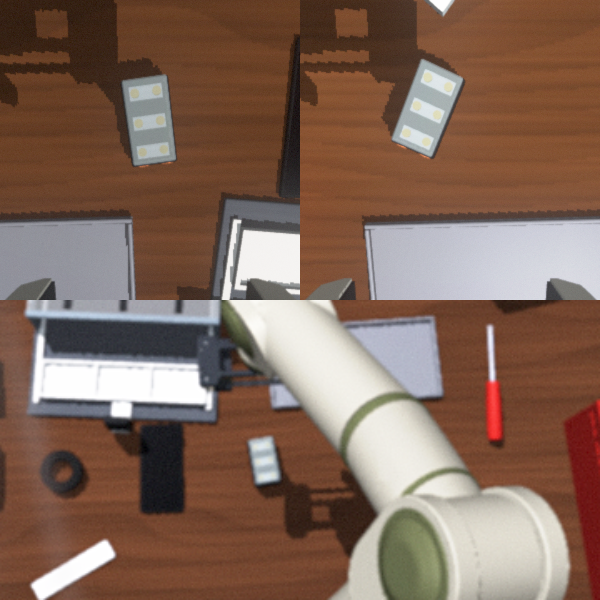

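```bash
cat > blk.py <<'E'
from h import *
import pickle
def blk(im,c,r=70,z=.04):
    x0,y0=int(max(c[0]-r,0)),int(max(c[1]-r,0)); w=im['color'][y0:int(c[1]+r),x0:int(c[0]+r)]
    h=cv2.cvtColor(w,cv2.COLOR_RGB2HSV); m=((h[...,1]<75)&(h[...,2]>80)).astype(np.uint8)
    m=cv2.morphologyEx(m,cv2.MORPH_CLOSE,np.ones((5,5)))
    cs,_=cv2.findContours(m,cv2.RETR_EXTERNAL,cv2.CHAIN_APPROX_NONE)
    k=min(cs,key=lambda k:np.linalg.norm(np.mean(k[:,0],0)-(np.array(c)-(x0,y0)))-1e-2*cv2.contourArea(k))
    P=np.array([ray(im,u+x0,v+y0,z)[:2] for u,v in k[:,0]],np.float32)
    r=cv2.minAreaRect(P*1000); b=cv2.boxPoints(r)/1000
    e=[b[1]-b[0],b[2]-b[1]]; L=max(e,key=np.linalg.norm); M=cv2.moments(k)
    uv=(M['m10']/M['m00']+x0,M['m01']/M['m00']+y0)
    return np.array(r[0])/1000,[round(float(np.linalg.norm(q)),4) for q in e],np.degrees(np.arctan2(L[1],L[0]))%180,uv
E
python3 - <<'E'
from blk import *
L=lambda f:pickle.load(open(f,'rb'))
w5,w6,T=L('w5.pkl'),L('w6.pkl'),L('top0.pkl')
def hz(a,ua,b,ub):
    A=[];B=[]
    for im,(u,v) in((a,ua),(b,ub)):
        R=np.array(im['R']);t=np.array(im['t'])
        for k,(p,f,c) in enumerate(((u,im['fx'],im['cx']),(v,im['fy'],im['cy']))):
            A.append((p-c)/f*R[2]-R[k]);B.append(t[k]-(p-c)/f*t[2])
    return np.linalg.lstsq(np.array(A),np.array(B),rcond=None)[0]
for w,c,tc in((w5,(319,120),(339,265)),(w6,(297,110),(427,263))):
    a=blk(w,c); b=blk(T,tc,25); print(a); print(b); print(hz(w,a[3],T,b[3]))
E
```

```text
(array([ 0.42383228, -0.12036209]), [0.0401, 0.0741], np.float32(7.5263643), (319.08833577354807, 119.50623363946936))
(array([ 0.42256677, -0.11784447]), [0.0461, 0.0774], np.float32(7.095864), (337.9078014184397, 265.66115051221436))
[ 0.42252019 -0.11926208  0.03776324]
(array([ 0.41518762, -0.36001541]), [0.0745, 0.0426], np.float32(156.56203), (296.5198015674504, 107.62260296815073))
(array([ 0.41327533, -0.35730649]), [0.0776, 0.0463], np.float32(157.34189), (425.5023474178404, 265.39906103286387))
[ 0.41349348 -0.35961451  0.0327943 ]
```

```bash
python3 -c "
from h import *
go(.415,-.360,.10,66.6)"
```

```text
shift [0.1995, -0.0418, 0.2356] turn 0.1307 head 90.12 j7 85.3 t 20.62 rows>= 3
```

send_rows:
  motion:
    - [0, [0.2, -0.042, 0.1], 0.131]
    - [0, [0.2, -0.042, 0.23], 0.131]
    - [0, [0.2, -0.042, 0.23], 0.131]
    - [0, [0.2, -0.042, 0.23], 0.131]
    - [0, [0.2, -0.042, 0.23], 0.131]
    - [0, [0.2, -0.042, 0.23], 0.131]

```text
time: 21.38
tcp_pos: [0.416, -0.3619, 0.1041]
orientation: [[-0.917, 0.399, 0.003], [0.399, 0.917, -0.001], [-0.003, -0.0, -1.0]]
ft_force: [-0.6, 0.2, 0.1]
grip_width: 0.0929
gripper_force: 0.0
```

```bash
python3 -c "
from h import *
go(.415,-.360,.014,66.6)"
```

```text
shift [0.0039, 0.0028, 0.1802] turn -0.0008 head 66.46 j7 62.0 t 21.38 rows>= 2
```

send_rows:
  motion:
    - [0, [0.004, 0.003, 0.1], 0]
    - [0, [0.004, 0.003, 0.18], 0]
    - [0, [0.004, 0.003, 0.18], 0]
    - [1, [0.004, 0.003, 0.18], 0]
    - [1, [0.004, 0.003, 0.18], 0]
    - [1, [0.004, 0.003, 0.18], 0]
    - [1, [0.004, 0.003, 0.18], 0]
    - [1, [0.004, 0.003, 0.18], 0]
  grip_force: 35

```text
time: 22.38
tcp_pos: [0.4128, -0.3602, 0.0128]
orientation: [[-0.916, 0.401, 0.0], [0.401, 0.916, -0.0], [-0.0, -0.0, -1.0]]
ft_force: [-0.6, 0.4, 0.5]
grip_width: 0.0477
gripper_force: 0.0
```

send_rows:
  motion:
    - [1, [0, 0, 0], 0]
    - [1, [0, 0, 0], 0]
    - [1, [0, 0, 0], 0]

```text
time: 22.75
tcp_pos: [0.4128, -0.3601, 0.0127]
orientation: [[-0.916, 0.401, -0.0], [0.401, 0.916, -0.0], [-0.0, -0.0, -1.0]]
ft_force: [-1.7, -0.1, 5.5]
grip_width: 0.0439
gripper_force: 35.0
```

```bash
python3 -c "
from h import *
go(.57,-.03,.22,-4.8)"
```

```text
shift [-0.0232, 0.7307, -0.4147] turn 0.3953 head 66.35 j7 52.4 t 22.75 rows>= 7
```

send_rows:
  motion:
    - [1, [0, 0, -0.1], 0]
    - [1, [0, 0, -0.22], 0]
    - [1, [-0.003, 0.1, -0.32], 0.06]
    - [1, [-0.006, 0.2, -0.41], 0.118]
    - [1, [-0.01, 0.3, -0.415], 0.176]
    - [1, [-0.013, 0.41, -0.415], 0.235]
    - [1, [-0.018, 0.52, -0.415], 0.294]
    - [1, [-0.02, 0.63, -0.415], 0.35]

```text
time: 23.75
tcp_pos: [0.5485, -0.0739, 0.2196]
orientation: [[-0.052, 0.999, -0.001], [0.999, 0.052, -0.0], [-0.0, -0.001, -1.0]]
ft_force: [1.1, -1.0, -3.1]
grip_width: 0.044
gripper_force: 35.0
```

```bash
python3 -c "
from h import *
go(.57,-.03,.22,-4.8)"
```

```text
shift [0.0854, 0.0475, -0.0007] turn 0.0434 head 3.0 j7 -14.0 t 23.75 rows>= 1
```

send_rows:
  motion:
    - [1, [0.085, 0.047, 0], 0.043]
    - [1, [0.085, 0.047, 0], 0.043]
    - [1, [0.085, 0.047, 0], 0.043]

```text
time: 24.12
tcp_pos: [0.5686, -0.0319, 0.2194]
orientation: [[0.075, 0.997, -0.002], [0.997, -0.075, -0.0], [-0.001, -0.002, -1.0]]
ft_force: [0.8, -0.9, -2.5]
grip_width: 0.0435
gripper_force: 35.0
```

```bash
python3 -c "
from h import *
import pickle
im=wsnap('w7.png');pickle.dump(im,open('w7.pkl','wb'));go(.57,-.03,.22,-4.8)"
```

```text
shift [0.0057, 0.0026, -0.001] turn 0.0023 head -4.39 j7 -24.6 t 24.18 rows>= 1
```

View pics/w7.png

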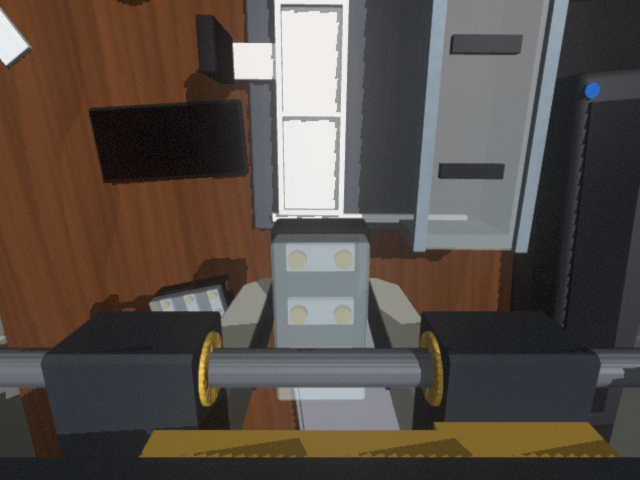

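```bash
python3 -c "
import pickle
from h import *
im=pickle.load(open('w7.pkl','rb'))
g=cv2.cvtColor(im['color'],cv2.COLOR_RGB2GRAY).astype(int)
for v in(60,90,140,165,190): print(v,g[v,270:290].tolist(),g[v,334:354].tolist())
print(g[104:126,310].tolist(),g[200:224,310].tolist(),g[0:12,310].tolist())
for n,p in dict(outL=(277,165),outR=(346,165),div=(312,115.5),end=(310,214),top=(310,3)).items(): print(n,ray(im,*p,.026))
# held block front top face
for p in((274,254),(368,254)): print(ray(im,*p,.22-.0127+.04))
"
```

```text
60 [237, 237, 230, 185, 157, 184, 235, 238, 238, 238, 232, 198, 215, 238, 239, 238, 239, 239, 238, 239] [238, 238, 230, 170, 157, 153, 157, 185, 235, 238, 238, 237, 231, 173, 116, 100, 106, 105, 104, 105]
90 [78, 75, 77, 77, 79, 103, 177, 235, 239, 238, 237, 228, 179, 236, 239, 239, 239, 239, 238, 237] [239, 229, 169, 157, 152, 150, 159, 213, 237, 238, 239, 233, 203, 123, 104, 104, 104, 108, 105, 108]
140 [78, 75, 74, 76, 74, 78, 101, 174, 232, 237, 236, 237, 228, 186, 234, 237, 238, 238, 237, 236] [232, 185, 153, 148, 148, 171, 234, 238, 237, 237, 228, 156, 109, 102, 103, 103, 105, 102, 104, 107]
165 [99, 95, 89, 72, 76, 77, 79, 118, 203, 234, 236, 236, 228, 178, 211, 233, 237, 236, 237, 236] [227, 158, 144, 149, 155, 196, 235, 236, 236, 232, 200, 119, 98, 100, 104, 102, 98, 103, 105, 99]
190 [100, 102, 92, 73, 72, 72, 74, 85, 152, 230, 236, 236, 233, 214, 199, 233, 235, 235, 235, 236] [163, 145, 143, 141, 157, 232, 237, 237, 237, 224, 125, 102, 97, 99, 104, 102, 98, 104, 100, 103]
[238, 239, 237, 238, 239, 238, 238, 239, 238, 239, 239, 235, 193, 161, 154, 152, 165, 227, 237, 238, 238, 239] [237, 235, 236, 236, 236, 237, 236, 234, 214, 189, 228, 234, 235, 235, 220, 172, 157, 215, 141, 73, 61, 58, 53, 58] [240, 239, 238, 234, 158, 100, 99, 129, 151, 153, 166, 228]
outL [0.53014713 0.02099545 0.026     ]
outR [0.59624268 0.0160561  0.026     ]
div [0.5673138  0.06342489 0.026     ]
end [ 0.55783234 -0.02907053  0.026     ]
top [0.57300626 0.15513356 0.026     ]
[ 0.5522955  -0.00055529  0.2473    ]
[ 0.58919404 -0.0033009   0.2473    ]
```

```bash
python3 -c "
import pickle
from h import *
im=pickle.load(open('w7.pkl','rb'))
g=cv2.cvtColor(im['color'],cv2.COLOR_RGB2GRAY).astype(int)
print(g[214:262,310].tolist())
for v in(220,222): print([ray(im,u,v,.2067) for u in(276,321,366)])
for v in(240,246): print([ray(im,u,v,.2467) for u in(276,321,366)])
go(.5627,.0195,.12,-4.8)
"
```

```text
[220, 172, 157, 215, 141, 73, 61, 58, 53, 58, 58, 56, 56, 61, 61, 61, 62, 59, 65, 62, 87, 93, 94, 90, 90, 91, 90, 96, 114, 148, 159, 168, 174, 176, 175, 176, 176, 179, 177, 176, 178, 177, 175, 174, 176, 173, 174, 175]
[array([0.54883229, 0.00462005, 0.2067    ]), array([0.57112604, 0.00295833, 0.2067    ]), array([0.59341265, 0.00129715, 0.2067    ])]
[array([0.54872388, 0.00360892, 0.2067    ]), array([0.57105068, 0.00194491, 0.2067    ]), array([5.93370318e-01, 2.81428883e-04, 2.06700000e-01])]
[array([0.5536023 , 0.00491291, 0.2467    ]), array([0.57115965, 0.00360554, 0.2467    ]), array([0.58871129, 0.00229859, 0.2467    ])]
[array([0.55334154, 0.00248076, 0.2467    ]), array([0.57097839, 0.00116786, 0.2467    ]), array([ 5.88609475e-01, -1.44599243e-04,  2.46700000e-01])]
shift [0.1034, -0.0192, 0.1989] turn 0.0023 head -4.39 j7 -24.6 t 24.18 rows>= 2
```

send_rows:
  motion:
    - [1, [0.11, -0.018, 0.1], 0.002]
    - [1, [0.11, -0.018, 0.2], 0.002]
    - [1, [0.11, -0.018, 0.26], 0.002]
    - [1, [0.11, -0.018, 0.26], 0.002]
    - [1, [0.11, -0.018, 0.26], 0.002]

```text
time: 24.8
tcp_pos: [0.5651, 0.0229, 0.0911]
orientation: [[0.084, 0.996, 0.001], [0.996, -0.084, -0.0], [-0.0, 0.001, -1.0]]
ft_force: [1.0, -0.9, -1.8]
grip_width: 0.0437
gripper_force: 35.0
```

```bash
python3 -c "
from h import *
go(.563,.023,.032,-4.8)"
```

```text
shift [-0.0001, -0.0043, 0.1182] turn -0.0002 head -4.83 j7 -38.6 t 24.8 rows>= 1
```

send_rows:
  motion:
    - [1, [0, -0.004, 0.04], 0]
    - [1, [0, -0.004, 0.08], 0]
    - [1, [0, -0.004, 0.105], 0]
    - [1, [0, -0.004, 0.118], 0]
    - [1, [0, -0.004, 0.118], 0]

```text
time: 25.42
tcp_pos: [0.5627, 0.0239, 0.0314]
orientation: [[0.083, 0.997, 0.0], [0.997, -0.083, -0.0], [-0.0, 0.0, -1.0]]
ft_force: [0.7, -0.5, -2.2]
grip_width: 0.0439
gripper_force: 35.0
```

send_rows:
  motion:
    - [0.3, [0, 0, 0.001], 0]
    - [0.3, [0, 0, 0.001], 0]
    - [0.3, [0, 0, 0.001], 0]
    - [0.2, [0, 0, 0], 0]
    - [0, [0, 0, -0.1], 0]
    - [0, [0, 0, -0.2], 0]
    - [0, [0, 0, -0.3], 0]
    - [0, [0, 0, -0.36], 0]

```text
time: 26.42
tcp_pos: [0.563, 0.0241, 0.2137]
orientation: [[0.083, 0.997, 0.002], [0.997, -0.083, 0.0], [0.0, 0.002, -1.0]]
ft_force: [0.5, -0.6, -0.1]
grip_width: 0.0925
gripper_force: 0.0
```

```bash
python3 -c "
from h import *
import pickle
from blk import *
T=snap('top','top3.png');print(blk(T,(339,265),25))
go(.515,-.12,.22,90)
go(.515,-.12,.22,-82.5)"
```

```text
(array([ 0.42610187, -0.11980015]), [0.1359, 0.1354], np.float32(177.56401), (338.5, 264.5))
shift [-0.2961, -0.0742, -0.0074] turn -0.5264 head -4.76 j7 -31.6 t 26.48 rows>= 9
shift [-0.2961, -0.0742, -0.0074] turn 0.4319 head -4.76 j7 -31.6 t 26.48 rows>= 8
```

send_rows:
  motion:
    - [0, [-0.296, -0.074, -0.007], -0.47]
    - [0, [-0.296, -0.074, -0.007], -0.47]
    - [0, [-0.296, -0.074, -0.007], -0.47]
    - [0, [-0.296, -0.074, -0.007], -0.47]
    - [0, [-0.296, -0.074, -0.007], -0.47]
    - [0, [-0.296, -0.074, -0.007], -0.47]
    - [0, [-0.296, -0.074, -0.007], -0.47]
    - [0, [-0.296, -0.074, -0.007], -0.47]

```text
time: 27.48
tcp_pos: [0.5132, -0.1205, 0.2144]
orientation: [[-0.985, 0.171, -0.0], [0.171, 0.985, -0.0], [0.0, -0.0, -1.0]]
ft_force: [-0.2, -0.2, -0.7]
grip_width: 0.093
gripper_force: 0.0
```

```bash
python3 -c "
from blk import *
im=wsnap('w8.png'); c=proj(im,(.4235,-.12,.04)); print(c); a=blk(im,c); print(a)
go(.4235,-.12,.10,97.5);go(a[0][0],a[0][1],.10,a[2]+90)"
```

```text
(np.float64(303.84455232404156), np.float64(122.61097354748232))
(array([ 0.4237778 , -0.12095226]), [0.0416, 0.0745], np.float32(7.6823916), (302.5330088606015, 121.49710886476142))
shift [0.1769, -0.028, 0.2286] turn -0.094 head 80.58 j7 54.4 t 27.52 rows>= 3
shift [0.1761, -0.0297, 0.2286] turn -0.095 head 80.58 j7 54.4 t 27.52 rows>= 3
```

send_rows:
  motion:
    - [0, [0.177, -0.029, 0.1], -0.095]
    - [0, [0.177, -0.029, 0.228], -0.095]
    - [0, [0.177, -0.029, 0.228], -0.095]
    - [0, [0.177, -0.029, 0.228], -0.095]
    - [0, [0.177, -0.029, 0.228], -0.095]
    - [0, [0.177, -0.029, 0.228], -0.095]

```text
time: 28.28
tcp_pos: [0.4251, -0.1191, 0.1016]
orientation: [[-0.993, -0.12, 0.002], [-0.12, 0.993, -0.0], [-0.002, -0.001, -1.0]]
ft_force: [0.2, 0.7, 0.0]
grip_width: 0.0931
gripper_force: 0.0
```

```bash
python3 -c "
from h import *
go(.4236,-.1205,.0145,97.6)"
```

```text
shift [0.0037, -0.0023, 0.1743] turn -0.0039 head 96.9 j7 52.5 t 28.27 rows>= 2
```

send_rows:
  motion:
    - [0, [0.004, -0.002, 0.1], -0.004]
    - [0, [0.004, -0.002, 0.174], -0.004]
    - [0.2, [0.004, -0.002, 0.174], -0.004]
    - [1, [0.004, -0.002, 0.174], -0.004]
    - [1, [0.004, -0.002, 0.174], -0.004]
    - [1, [0.004, -0.002, 0.174], -0.004]
    - [1, [0.004, -0.002, 0.174], -0.004]
    - [1, [0.004, -0.002, 0.174], -0.004]

```text
time: 29.28
tcp_pos: [0.422, -0.1206, 0.014]
orientation: [[-0.991, -0.133, 0.001], [-0.133, 0.991, -0.001], [-0.0, -0.001, -1.0]]
ft_force: [0.0, -0.2, 7.3]
grip_width: 0.0439
gripper_force: 35.0
```

send_rows:
  motion:
    - [1, [0, 0, 0], 0]
    - [1, [0, 0, 0], 0]

```text
time: 29.52
tcp_pos: [0.422, -0.1206, 0.014]
orientation: [[-0.991, -0.133, 0.001], [-0.133, 0.991, -0.001], [-0.0, -0.001, -1.0]]
ft_force: [-0.1, -1.3, 7.6]
grip_width: 0.044
gripper_force: 35.0
```

```bash
python3 -c "
from h import *
go(.5785,.2065,.2,-4.8)"
```

```text
shift [-0.3974, 0.6064, -0.3724] turn 0.5692 head 97.66 j7 33.8 t 29.52 rows>= 10
```

send_rows:
  motion:
    - [1, [0, 0, -0.1], 0]
    - [1, [0, 0, -0.2], 0]
    - [1, [-0.05, 0.08, -0.28], 0.058]
    - [1, [-0.1, 0.16, -0.37], 0.116]
    - [1, [-0.15, 0.24, -0.37], 0.174]
    - [1, [-0.2, 0.32, -0.37], 0.232]
    - [1, [-0.26, 0.4, -0.37], 0.29]
    - [1, [-0.32, 0.48, -0.37], 0.348]

```text
time: 30.52
tcp_pos: [0.5485, 0.1401, 0.1983]
orientation: [[-0.569, 0.822, -0.001], [0.822, 0.569, -0.001], [0.0, -0.001, -1.0]]
ft_force: [0.5, -0.8, -2.9]
grip_width: 0.0441
gripper_force: 35.0
```

```bash
python3 -c "
from h import *
go(.578,.2055,.2,-4.8)"
```

```text
shift [0.0741, 0.1229, -0.0036] turn 0.2194 head 34.69 j7 -8.8 t 30.52 rows>= 4
```

send_rows:
  motion:
    - [1, [0.074, 0.123, 0], 0.219]
    - [1, [0.074, 0.123, 0], 0.219]
    - [1, [0.074, 0.123, 0], 0.219]
    - [1, [0.074, 0.123, 0.1], 0.219]
    - [1, [0.074, 0.123, 0.2], 0.219]
    - [1, [0.074, 0.123, 0.24], 0.219]
    - [1, [0.074, 0.123, 0.24], 0.219]

```text
time: 31.4
tcp_pos: [0.5761, 0.2041, 0.0767]
orientation: [[0.076, 0.997, -0.004], [0.997, -0.076, -0.001], [-0.002, -0.004, -1.0]]
ft_force: [-0.2, 0.0, -2.0]
grip_width: 0.0438
gripper_force: 35.0
```

```bash
python3 -c "
from h import *
go(.578,.2055,.033,-4.8)"
```

```text
shift [0.0032, 0.004, 0.0874] turn 0.0024 head -4.36 j7 -50.6 t 31.4 rows>= 1
```

send_rows:
  motion:
    - [1, [0.003, 0.004, 0], 0.002]
    - [1, [0.003, 0.004, 0.04], 0.002]
    - [1, [0.003, 0.004, 0.07], 0.002]
    - [1, [0.003, 0.004, 0.086], 0.002]
    - [1, [0.003, 0.004, 0.087], 0.002]
    - [1, [0.003, 0.004, 0.087], 0.002]

```text
time: 32.15
tcp_pos: [0.5799, 0.206, 0.0355]
orientation: [[0.083, 0.997, 0.0], [0.997, -0.083, 0.0], [0.0, 0.0, -1.0]]
ft_force: [0.2, -0.4, -1.8]
grip_width: 0.0437
gripper_force: 35.0
```

send_rows:
  motion:
    - [1, [0, -0.003, 0], 0]
    - [1, [0, -0.003, 0.004], 0]
    - [1, [0, -0.003, 0.006], 0]
    - [1, [0, -0.003, 0.007], 0]
    - [1, [0, -0.003, 0.007], 0]

```text
time: 32.78
tcp_pos: [0.5783, 0.206, 0.032]
orientation: [[0.083, 0.997, 0.0], [0.997, -0.083, -0.0], [-0.0, 0.0, -1.0]]
ft_force: [-1.6, -0.3, 4.6]
grip_width: 0.044
gripper_force: 35.0
```

Floor contact felt. Release and rise, then look down.

send_rows:
  motion:
    - [0.3, [0, 0, 0], 0]
    - [0.3, [0, 0, 0], 0]
    - [0.3, [0, 0, 0], 0]
    - [0.2, [0, 0, 0], 0]
    - [0, [0, 0, -0.1], 0]
    - [0, [0, 0, -0.2], 0]
    - [0, [-0.2, 0, -0.3], 0]
    - [0, [-0.3, 0, -0.36], 0]

```text
time: 33.78
tcp_pos: [0.5688, 0.0948, 0.1908]
orientation: [[0.081, 0.997, 0.0], [0.997, -0.081, -0.0], [-0.0, 0.0, -1.0]]
ft_force: [0.1, -0.7, 0.5]
grip_width: 0.0929
gripper_force: 0.0
```

```bash
python3 -c "
from h import *
import pickle
go(.5,-.04,.22,85.2)"
```

```text
shift [-0.2799, -0.1151, -0.0584] turn -0.4993 head -4.67 j7 -36.9 t 33.77 rows>= 9
```

```bash
python3 -c "
from h import *
go(.65,.105,.22,85.2)"
```

```text
shift [0.0336, 0.1603, -0.0583] turn -0.4993 head -4.67 j7 -36.9 t 33.77 rows>= 9
```

send_rows:
  motion:
    - [0, [0.034, 0.16, -0.058], -0.475]
    - [0, [0.034, 0.16, -0.058], -0.475]
    - [0, [0.034, 0.16, -0.058], -0.475]
    - [0, [0.034, 0.16, -0.058], -0.475]
    - [0, [0.034, 0.16, -0.058], -0.475]
    - [0, [0.034, 0.16, -0.058], -0.475]
    - [0, [0.034, 0.16, -0.058], -0.475]
    - [0, [0.034, 0.16, -0.058], -0.475]

```text
time: 34.78
tcp_pos: [0.65, 0.1059, 0.2187]
orientation: [[-0.988, 0.155, -0.0], [0.155, 0.988, -0.0], [0.0, -0.0, -1.0]]
ft_force: [0.6, -0.1, -0.1]
grip_width: 0.0928
gripper_force: 0.0
```

```bash
python3 -c "
from h import *
import pickle
im=wsnap('w9.png');pickle.dump(im,open('w9.pkl','wb'))
go(.4935,.1175,.15,85.2)"
```

```text
shift [0.3132, -0.0224, 0.137] turn -0.0203 head 81.54 j7 37.8 t 34.83 rows>= 3
```

View pics/w9.png

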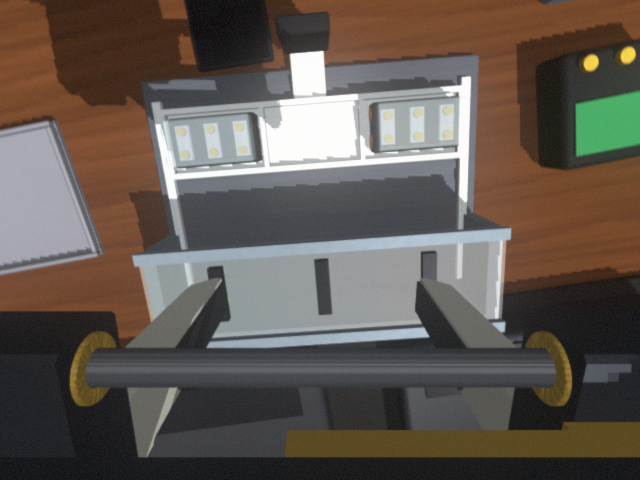

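send_rows:
  motion:
    - [0.2, [0.313, -0.022, 0.06], -0.02]
    - [0.2, [0.313, -0.022, 0.06], -0.02]
    - [0.2, [0.313, -0.022, 0.06], -0.02]
    - [0.2, [0.313, -0.022, 0.137], -0.02]
    - [0.2, [0.313, -0.022, 0.24], -0.02]
    - [0.2, [0.313, -0.022, 0.34], -0.02]
    - [0.2, [0.313, -0.022, 0.347], -0.02]
    - [0.2, [0.313, -0.022, 0.347], -0.02]

```text
time: 35.83
tcp_pos: [0.4942, 0.1209, 0.0462]
orientation: [[-0.995, 0.099, 0.0], [0.099, 0.995, 0.0], [-0.0, 0.0, -1.0]]
ft_force: [-0.5, 0.3, 0.3]
grip_width: 0.0746
gripper_force: 0.0
```

send_rows:
  motion:
    - [1, [0, 0, 0], 0]
    - [1, [0, 0, 0], 0]
    - [1, [0, 0, 0], 0]
    - [1, [0, 0, 0], 0]
    - [1, [0, 0, 0], 0]
    - [1, [0, 0, 0], 0]
  grip_force: 40

```text
time: 36.58
tcp_pos: [0.4938, 0.1175, 0.0456]
orientation: [[-0.995, 0.1, -0.0], [0.1, 0.995, -0.005], [-0.0, -0.005, -1.0]]
ft_force: [-0.2, -8.5, 9.0]
grip_width: 0.0399
gripper_force: 40.0
```

send_rows:
  motion:
    - [1, [-0.02, 0, 0], 0]
    - [1, [-0.05, 0.001, 0], 0]
    - [1, [-0.08, 0.001, 0], 0]
    - [1, [-0.11, 0.002, 0], 0]
    - [1, [-0.14, 0.002, 0], 0]
    - [1, [-0.17, 0.003, 0], 0]
    - [1, [-0.2, 0.003, 0], 0]
    - [1, [-0.22, 0.004, 0], 0]

```text
time: 37.58
tcp_pos: [0.6038, 0.1082, 0.0457]
orientation: [[-0.995, 0.1, -0.001], [0.1, 0.995, -0.005], [0.0, -0.005, -1.0]]
ft_force: [-2.9, -9.4, 10.4]
grip_width: 0.0398
gripper_force: 40.0
```

send_rows:
  motion:
    - [1, [-0.015, 0, 0], 0]
    - [1, [-0.03, 0, 0], 0]
    - [1, [-0.04, 0, 0], 0]
    - [1, [-0.048, 0, 0], 0]
    - [1, [-0.053, 0, 0], 0]
    - [1, [-0.053, 0, 0], 0]

```text
time: 38.33
tcp_pos: [0.6239, 0.1065, 0.0455]
orientation: [[-0.995, 0.099, -0.01], [0.099, 0.995, -0.006], [0.009, -0.007, -1.0]]
ft_force: [-21.2, -8.6, 20.8]
grip_width: 0.0398
gripper_force: 39.9
```

send_rows:
  motion:
    - [0.3, [0.012, 0, 0], 0]
    - [0.3, [0.012, 0, 0], 0]
    - [0.3, [0.012, 0, 0], 0]
    - [0.3, [0.012, 0, 0], 0]
    - [0.3, [0.012, 0, -0.1], 0]
    - [0.3, [0.012, 0, -0.2], 0]
    - [0.3, [0.012, 0, -0.3], 0]
    - [0.3, [0.012, 0, -0.3], 0]

```text
time: 39.33
tcp_pos: [0.6259, 0.1106, 0.1992]
orientation: [[-0.995, 0.099, 0.006], [0.099, 0.995, 0.002], [-0.006, 0.002, -1.0]]
ft_force: [0.2, 0.2, -2.2]
grip_width: 0.0652
gripper_force: 0.0
```

```bash
python3 -c "
from h import *
go(.4418,.3863,.18,90.3)"
```

```text
shift [0.421, 0.5122, 0.037] turn -0.0332 head 84.33 j7 37.4 t 39.33 rows>= 6
```

send_rows:
  motion:
    - [0.5, [0.421, 0.512, 0.03], -0.033]
    - [0.5, [0.421, 0.512, 0.03], -0.033]
    - [0.5, [0.421, 0.512, 0.03], -0.033]
    - [0.5, [0.421, 0.512, 0.03], -0.033]
    - [0.5, [0.421, 0.512, 0.03], -0.033]
    - [0.5, [0.421, 0.512, 0.03], -0.033]
    - [0.5, [0.421, 0.512, 0.03], -0.033]
    - [0.5, [0.421, 0.512, 0.03], -0.033]

```text
time: 40.33
tcp_pos: [0.441, 0.3831, 0.1796]
orientation: [[-1.0, -0.003, -0.0], [-0.003, 1.0, -0.002], [0.0, -0.002, -1.0]]
ft_force: [-1.1, -0.3, -0.3]
grip_width: 0.0464
gripper_force: 0.0
```

```bash
python3 -c "
from h import *
go(.4418,.3863,.077,90.3)"
```

```text
shift [-0.0016, 0.0067, 0.2052] turn -0.0008 head 90.16 j7 9.4 t 40.33 rows>= 2
```

send_rows:
  motion:
    - [0.5, [-0.002, 0.006, 0.06], 0]
    - [0.5, [-0.002, 0.006, 0.12], 0]
    - [0.5, [-0.002, 0.006, 0.17], 0]
    - [0.5, [-0.002, 0.006, 0.203], 0]
    - [0.5, [-0.002, 0.006, 0.203], 0]
    - [1, [-0.002, 0.006, 0.203], 0]
    - [1, [-0.002, 0.006, 0.203], 0]
    - [1, [-0.002, 0.006, 0.203], 0]

```text
time: 41.32
tcp_pos: [0.4409, 0.3882, 0.0795]
orientation: [[-1.0, -0.005, 0.001], [-0.005, 1.0, 0.001], [-0.001, 0.001, -1.0]]
ft_force: [0.2, -0.3, -0.1]
grip_width: 0.0212
gripper_force: 0.0
```

send_rows:
  motion:
    - [1, [0, 0, 0], 0]
    - [1, [0, 0, 0], 0]
    - [1, [0, 0, 0], 0]
    - [1, [0, 0, 0], 0]

```text
time: 41.82
tcp_pos: [0.4409, 0.3864, 0.0791]
orientation: [[-1.0, -0.004, 0.001], [-0.004, 1.0, -0.003], [-0.001, -0.003, -1.0]]
ft_force: [-1.4, -5.4, 6.4]
grip_width: 0.0139
gripper_force: 40.0
```

send_rows:
  motion:
    - [1, [0, 0, 0], 0.058]
    - [1, [0, 0, 0], 0.117]
    - [1, [0, 0, 0], 0.176]
    - [1, [0, 0, 0], 0.235]
    - [1, [0, 0, 0], 0.294]
    - [1, [0, 0, 0], 0.35]
    - [1, [0, 0, 0], 0.395]
    - [1, [0, 0, 0], 0.395]

```text
time: 42.82
tcp_pos: [0.4419, 0.3879, 0.0791]
orientation: [[-0.328, 0.945, 0.002], [0.945, 0.328, -0.0], [-0.001, 0.002, -1.0]]
ft_force: [5.4, -0.2, -1.0]
grip_width: 0.0138
gripper_force: 40.2
```

send_rows:
  motion:
    - [1, [0, 0, 0], 0]
    - [1, [0, 0, 0], 0]

```text
time: 43.08
tcp_pos: [0.4419, 0.3879, 0.0791]
orientation: [[-0.33, 0.944, 0.002], [0.944, 0.33, 0.0], [-0.0, 0.002, -1.0]]
ft_force: [5.2, -0.9, 0.0]
grip_width: 0.0137
gripper_force: 40.2
```

send_rows:
  motion:
    - [1, [0, 0, 0], -0.058]
    - [1, [0, 0, 0], -0.117]
    - [1, [0, 0, 0], -0.176]
    - [1, [0, 0, 0], -0.235]
    - [1, [0, 0, 0], -0.294]
    - [1, [0, 0, 0], -0.35]
    - [1, [0, 0, 0], -0.393]
    - [1, [0, 0, 0], -0.393]

```text
time: 44.08
tcp_pos: [0.4409, 0.3865, 0.0791]
orientation: [[-1.0, -0.0, 0.0], [-0.0, 1.0, -0.002], [-0.0, -0.002, -1.0]]
ft_force: [0.3, -6.2, 6.6]
grip_width: 0.0136
gripper_force: 40.0
```

send_rows:
  motion:
    - [0.5, [0, 0, 0], 0]
    - [0.5, [0, 0, 0], 0]
    - [0.5, [0, 0, 0], 0]
    - [0.5, [0, 0, 0], 0]
    - [0.5, [0, 0, -0.1], 0]
    - [0.5, [0, 0, -0.2], 0]
    - [0.5, [0, 0, -0.24], 0]
    - [0.5, [0, 0, -0.24], 0]

```text
time: 45.08
tcp_pos: [0.4411, 0.3882, 0.1996]
orientation: [[-1.0, 0.002, 0.002], [0.002, 1.0, 0.001], [-0.002, 0.001, -1.0]]
ft_force: [-0.8, -0.2, -0.6]
grip_width: 0.0462
gripper_force: 0.0
```

```bash
python3 -c "
from h import *
go(.6235,.107,.17,85.2)"
```

```text
shift [-0.3656, -0.5619, 0.0593] turn 0.0261 head 89.9 j7 10.0 t 45.08 rows>= 6
```

send_rows:
  motion:
    - [0.2, [-0.366, -0.562, 0.06], 0.026]
    - [0.2, [-0.366, -0.562, 0.06], 0.026]
    - [0.2, [-0.366, -0.562, 0.06], 0.026]
    - [0.2, [-0.366, -0.562, 0.06], 0.026]
    - [0.2, [-0.366, -0.562, 0.06], 0.026]
    - [0.2, [-0.366, -0.562, 0.06], 0.026]
    - [0.2, [-0.366, -0.562, 0.06], 0.026]
    - [0.2, [-0.366, -0.562, 0.06], 0.026]

```text
time: 46.08
tcp_pos: [0.6221, 0.1082, 0.1679]
orientation: [[-0.997, 0.081, -0.002], [0.081, 0.997, 0.001], [0.002, 0.0, -1.0]]
ft_force: [-0.0, 0.4, -0.2]
grip_width: 0.0743
gripper_force: 0.0
```

```bash
python3 -c "
from h import *
go(.6235,.107,.046,85.2)"
```

```text
shift [-0.0034, -0.0023, 0.2439] turn 0.0008 head 85.35 j7 36.4 t 46.08 rows>= 2
```

send_rows:
  motion:
    - [0.2, [-0.003, -0.002, 0.1], 0]
    - [0.2, [-0.003, -0.002, 0.2], 0]
    - [0.2, [-0.003, -0.002, 0.244], 0]
    - [1, [-0.003, -0.002, 0.244], 0]
    - [1, [-0.003, -0.002, 0.244], 0]
    - [1, [-0.003, -0.002, 0.244], 0]
    - [1, [-0.003, -0.002, 0.244], 0]
    - [1, [-0.003, -0.002, 0.244], 0]

```text
time: 47.08
tcp_pos: [0.6255, 0.1064, 0.048]
orientation: [[-0.997, 0.083, 0.002], [0.083, 0.997, 0.001], [-0.002, 0.001, -1.0]]
ft_force: [-0.6, 1.1, 7.2]
grip_width: 0.0397
gripper_force: 40.0
```

send_rows:
  motion:
    - [1, [0, 0, 0], 0]
    - [1, [0.03, 0, 0], 0]
    - [1, [0.06, 0, 0], 0]
    - [1, [0.09, 0, 0], 0]
    - [1, [0.12, 0, 0], 0]
    - [1, [0.15, 0, 0], 0]
    - [1, [0.18, 0, 0], 0]
    - [1, [0.21, 0, 0], 0]

```text
time: 48.08
tcp_pos: [0.5213, 0.1152, 0.048]
orientation: [[-0.997, 0.083, 0.003], [0.083, 0.997, 0.001], [-0.003, 0.002, -1.0]]
ft_force: [2.4, 2.9, 6.8]
grip_width: 0.0398
gripper_force: 40.0
```

send_rows:
  motion:
    - [1, [0.02, 0, 0], 0]
    - [1, [0.04, 0, 0], 0]
    - [1, [0.055, 0, 0], 0]
    - [1, [0.065, 0, 0], 0]
    - [1, [0.068, 0, 0], 0]
    - [1, [0.068, 0, 0], 0]

```text
time: 48.82
tcp_pos: [0.495, 0.1175, 0.0481]
orientation: [[-0.996, 0.086, 0.012], [0.086, 0.996, 0.002], [-0.012, 0.003, -1.0]]
ft_force: [27.4, -1.2, -11.5]
grip_width: 0.0396
gripper_force: 40.0
```

send_rows:
  motion:
    - [0.2, [-0.01, 0, 0], 0]
    - [0.2, [-0.01, 0, 0], 0]
    - [0.2, [-0.01, 0, 0], 0]
    - [0.2, [-0.01, 0, 0], 0]
    - [0, [-0.01, 0, -0.1], 0]
    - [0, [-0.01, 0, -0.2], 0]
    - [0, [-0.01, 0, -0.25], 0.05]
    - [0, [-0.01, 0, -0.25], 0.1]

```text
time: 49.82
tcp_pos: [0.4918, 0.1169, 0.1737]
orientation: [[-0.92, 0.392, 0.003], [0.392, 0.92, 0.001], [-0.003, 0.002, -1.0]]
ft_force: [0.3, -0.2, -0.1]
grip_width: 0.0934
gripper_force: 0.0
```

```bash
python3 -c "
from h import *
go(.578,.205,.15,-4.8)"
```

```text
shift [-0.0895, 0.2295, 0.048] turn 0.3985 head 66.93 j7 14.2 t 49.83 rows>= 7
```

send_rows:
  motion:
    - [0, [-0.09, 0.23, 0.048], 0.398]
    - [0, [-0.09, 0.23, 0.048], 0.398]
    - [0, [-0.09, 0.23, 0.048], 0.398]
    - [0, [-0.09, 0.23, 0.048], 0.398]
    - [0, [-0.09, 0.23, 0.048], 0.398]
    - [0, [-0.09, 0.23, 0.048], 0.398]
    - [0, [-0.09, 0.23, 0.048], 0.398]
    - [0, [-0.09, 0.23, 0.048], 0.398]

```text
time: 50.82
tcp_pos: [0.5767, 0.2057, 0.1478]
orientation: [[0.075, 0.997, -0.0], [0.997, -0.075, -0.0], [-0.0, -0.0, -1.0]]
ft_force: [-0.8, 0.6, 0.1]
grip_width: 0.0929
gripper_force: 0.0
```

```bash
python3 -c "
from h import *
go(.578,.205,.033,-4.8)"
```

```text
shift [-0.001, 0.0028, 0.2295] turn 0.0028 head -4.29 j7 -47.2 t 50.83 rows>= 2
```

send_rows:
  motion:
    - [0.1, [-0.001, 0.003, 0.08], 0.003]
    - [0.1, [-0.001, 0.003, 0.16], 0.003]
    - [0.1, [-0.001, 0.003, 0.21], 0.003]
    - [0.1, [-0.001, 0.003, 0.229], 0.003]
    - [1, [-0.001, 0.003, 0.229], 0.003]
    - [1, [-0.001, 0.003, 0.229], 0.003]
    - [1, [-0.001, 0.003, 0.229], 0.003]
    - [1, [-0.001, 0.003, 0.229], 0.003]
  grip_force: 35

```text
time: 51.82
tcp_pos: [0.579, 0.2048, 0.034]
orientation: [[0.086, 0.996, 0.001], [0.996, -0.086, 0.0], [0.0, 0.001, -1.0]]
ft_force: [-0.1, 0.4, 0.6]
grip_width: 0.0483
gripper_force: 0.0
```

send_rows:
  motion:
    - [1, [0, 0, 0], 0]
    - [1, [0, 0, 0], 0]
    - [1, [0, 0, 0], 0]
    - [1, [0, 0, -0.1], 0]
    - [1, [0, 0, -0.2], 0]
    - [1, [0, 0, -0.3], 0]
    - [1, [-0.1, 0, -0.3], 0]
    - [1, [-0.2, 0, -0.3], 0]

```text
time: 52.82
tcp_pos: [0.5698, 0.1043, 0.1838]
orientation: [[0.085, 0.996, 0.001], [0.996, -0.085, -0.0], [0.0, 0.001, -1.0]]
ft_force: [0.0, -0.4, -2.5]
grip_width: 0.0439
gripper_force: 35.0
```

```bash
python3 -c "
from h import *
go(.5875,-.2158,.18,91)"
```

```text
shift [-0.6349, 0.0894, 0.0076] turn -0.5325 head -4.85 j7 -37.8 t 52.83 rows>= 10
```

send_rows:
  motion:
    - [1, [-0.63, 0.09, 0], -0.46]
    - [1, [-0.63, 0.09, 0], -0.46]
    - [1, [-0.63, 0.09, 0], -0.46]
    - [1, [-0.63, 0.09, 0], -0.46]
    - [1, [-0.63, 0.09, 0], -0.46]
    - [1, [-0.63, 0.09, 0], -0.46]
    - [1, [-0.63, 0.09, 0], -0.46]
    - [1, [-0.63, 0.09, 0], -0.46]

```text
time: 53.82
tcp_pos: [0.5872, -0.2131, 0.1827]
orientation: [[-0.979, 0.206, -0.001], [0.206, 0.979, 0.0], [0.001, 0.0, -1.0]]
ft_force: [0.1, 0.7, -3.3]
grip_width: 0.0437
gripper_force: 35.0
```

```bash
python3 -c "
from h import *
go(.5875,-.2158,.07,91)"
```

```text
shift [-0.002, -0.0052, 0.2254] turn -0.0716 head 78.11 j7 61.0 t 53.83 rows>= 2
```

send_rows:
  motion:
    - [1, [-0.002, -0.005, 0.06], -0.072]
    - [1, [-0.002, -0.005, 0.12], -0.072]
    - [1, [-0.002, -0.005, 0.18], -0.072]
    - [1, [-0.002, -0.005, 0.24], -0.072]
    - [1, [-0.002, -0.005, 0.29], -0.072]
    - [1, [-0.002, -0.005, 0.31], -0.072]
    - [1, [-0.002, -0.005, 0.317], -0.072]
    - [1, [-0.002, -0.005, 0.317], -0.072]

```text
time: 54.82
tcp_pos: [0.5886, -0.2152, 0.0253]
orientation: [[-1.0, -0.014, 0.001], [-0.014, 1.0, -0.0], [-0.001, -0.0, -1.0]]
ft_force: [-0.3, -0.3, -2.5]
grip_width: 0.0439
gripper_force: 35.0
```

send_rows:
  motion:
    - [1, [0, 0, 0.004], 0]
    - [1, [0, 0, 0.007], 0]
    - [1, [0, 0, 0.009], 0]
    - [1, [0, 0, 0.009], 0]

```text
time: 55.32
tcp_pos: [0.5883, -0.2153, 0.0208]
orientation: [[-1.0, -0.014, 0.0], [-0.014, 1.0, -0.001], [-0.0, -0.001, -1.0]]
ft_force: [-1.3, -0.4, 4.4]
grip_width: 0.0439
gripper_force: 35.0
```

Floor contact. Release, rise, head for block B in the right pocket.

send_rows:
  motion:
    - [0.3, [0, 0, 0], 0]
    - [0.3, [0, 0, 0], 0]
    - [0.3, [0, 0, 0], 0]
    - [0.2, [0, 0, 0], 0]
    - [0, [0, 0, -0.1], 0]
    - [0, [0, 0, -0.2], 0]
    - [0, [0, 0, -0.3], 0.06]
    - [0, [0, 0, -0.3], 0.12]

```text
time: 56.32
tcp_pos: [0.5903, -0.2152, 0.1743]
orientation: [[-0.933, 0.359, 0.006], [0.359, 0.933, -0.001], [-0.006, 0.001, -1.0]]
ft_force: [0.2, 0.1, -0.1]
grip_width: 0.093
gripper_force: 0.0
```

```bash
python3 -c "
from h import *
go(.5627,.0215,.16,-4.8)"
```

```text
shift [0.2215, 0.4221, 0.0276] turn 0.4099 head 68.98 j7 53.0 t 56.33 rows>= 7
```

send_rows:
  motion:
    - [0, [0.221, 0.422, 0.02], 0.41]
    - [0, [0.221, 0.422, 0.02], 0.41]
    - [0, [0.221, 0.422, 0.02], 0.41]
    - [0, [0.221, 0.422, 0.02], 0.41]
    - [0, [0.221, 0.422, 0.02], 0.41]
    - [0, [0.221, 0.422, 0.02], 0.41]
    - [0, [0.221, 0.422, 0.02], 0.41]
    - [0, [0.221, 0.422, 0.02], 0.41]

```text
time: 57.32
tcp_pos: [0.5592, 0.0216, 0.1604]
orientation: [[0.076, 0.997, 0.0], [0.997, -0.076, -0.0], [-0.0, 0.0, -1.0]]
ft_force: [0.1, 0.4, -0.2]
grip_width: 0.0933
gripper_force: 0.0
```

```bash
python3 -c "
from h import *
go(.5627,.0215,.033,-4.8)"
```

```text
shift [0.0004, 0.0069, 0.2548] turn 0.0025 head -4.35 j7 -30.3 t 57.33 rows>= 3
```

send_rows:
  motion:
    - [0.1, [0, 0.006, 0.1], 0.002]
    - [0.1, [0, 0.006, 0.18], 0.002]
    - [0.1, [0, 0.006, 0.23], 0.002]
    - [0.1, [0, 0.006, 0.254], 0.002]
    - [1, [0, 0.006, 0.254], 0.002]
    - [1, [0, 0.006, 0.254], 0.002]
    - [1, [0, 0.006, 0.254], 0.002]
    - [1, [0, 0.006, 0.254], 0.002]

```text
time: 58.32
tcp_pos: [0.5626, 0.0209, 0.034]
orientation: [[0.084, 0.996, 0.001], [0.996, -0.084, 0.0], [0.0, 0.001, -1.0]]
ft_force: [0.0, -0.8, 0.1]
grip_width: 0.0479
gripper_force: 0.0
```

send_rows:
  motion:
    - [1, [0, 0, 0], 0]
    - [1, [0, 0, 0], 0]
    - [1, [0, 0, 0], 0]
    - [1, [0, 0, -0.1], 0]
    - [1, [0, 0, -0.2], 0]
    - [1, [0, 0, -0.3], 0]
    - [1, [-0.1, 0, -0.3], 0]
    - [1, [-0.2, 0, -0.3], 0]

```text
time: 59.32
tcp_pos: [0.5537, -0.0795, 0.1839]
orientation: [[0.082, 0.997, 0.001], [0.997, -0.082, -0.0], [-0.0, 0.001, -1.0]]
ft_force: [0.5, -0.9, -3.0]
grip_width: 0.0438
gripper_force: 35.0
```

```bash
python3 -c "
from h import *
go(.585,-.350,.18,91)"
```

```text
shift [-0.5339, 0.107, 0.0081] turn -0.5318 head -4.73 j7 -19.6 t 59.33 rows>= 10
```

send_rows:
  motion:
    - [1, [-0.534, 0.107, 0], -0.46]
    - [1, [-0.534, 0.107, 0], -0.46]
    - [1, [-0.534, 0.107, 0], -0.46]
    - [1, [-0.534, 0.107, 0], -0.46]
    - [1, [-0.534, 0.107, 0], -0.46]
    - [1, [-0.534, 0.107, 0], -0.46]
    - [1, [-0.534, 0.107, 0], -0.46]
    - [1, [-0.534, 0.107, 0], -0.46]

```text
time: 60.32
tcp_pos: [0.584, -0.3494, 0.1825]
orientation: [[-0.979, 0.203, -0.001], [0.203, 0.979, 0.001], [0.001, 0.0, -1.0]]
ft_force: [-0.2, -0.6, -2.7]
grip_width: 0.0438
gripper_force: 35.0
```

```bash
python3 -c "
from h import *
go(.585,-.35,.024,91)"
```

```text
shift [-0.0027, -0.0009, 0.317] turn -0.0708 head 78.26 j7 74.0 t 60.33 rows>= 3
```

send_rows:
  motion:
    - [1, [-0.002, 0, 0.06], -0.071]
    - [1, [-0.002, 0, 0.12], -0.071]
    - [1, [-0.002, 0, 0.18], -0.071]
    - [1, [-0.002, 0, 0.24], -0.071]
    - [1, [-0.002, 0, 0.28], -0.071]
    - [1, [-0.002, 0, 0.305], -0.071]
    - [1, [-0.002, 0, 0.315], -0.071]
    - [1, [-0.002, 0, 0.315], -0.071]

```text
time: 61.32
tcp_pos: [0.586, -0.3495, 0.0261]
orientation: [[-1.0, -0.013, 0.0], [-0.013, 1.0, -0.0], [-0.0, -0.0, -1.0]]
ft_force: [-0.2, 0.6, -3.0]
grip_width: 0.0439
gripper_force: 35.0
```

send_rows:
  motion:
    - [1, [0, 0, 0.003], 0]
    - [1, [0, 0, 0.006], 0]
    - [1, [0, 0, 0.008], 0]
    - [1, [0, 0, 0.008], 0]

```text
time: 61.82
tcp_pos: [0.5857, -0.3495, 0.0218]
orientation: [[-1.0, -0.013, -0.0], [-0.013, 1.0, -0.0], [0.0, -0.0, -1.0]]
ft_force: [0.2, -0.2, -3.2]
grip_width: 0.0434
gripper_force: 35.0
```

send_rows:
  motion:
    - [1, [0, 0, 0.002], 0]
    - [1, [0, 0, 0.002], 0]
    - [0.3, [0, 0, 0.001], 0]
    - [0.3, [0, 0, 0.001], 0]
    - [0.3, [0, 0, 0.001], 0]
    - [0, [0, 0, -0.1], 0]
    - [0, [0, 0, -0.2], 0]
    - [0, [0, 0, -0.3], 0]

```text
time: 62.82
tcp_pos: [0.5856, -0.3492, 0.1733]
orientation: [[-1.0, -0.014, -0.0], [-0.014, 1.0, 0.0], [0.0, 0.0, -1.0]]
ft_force: [0.7, -0.6, 0.6]
grip_width: 0.0899
gripper_force: 0.0
```

```bash
python3 -c "
from h import *
go(.494,.1175,.16,85.2)"
```

```text
shift [0.1706, 0.9358, 0.027] turn 0.031 head 90.78 j7 84.0 t 62.83 rows>= 8
```

send_rows:
  motion:
    - [0.2, [0.171, 0.935, 0.02], 0.031]
    - [0.2, [0.171, 0.935, 0.02], 0.031]
    - [0.2, [0.171, 0.935, 0.02], 0.031]
    - [0.2, [0.171, 0.935, 0.02], 0.031]
    - [0.2, [0.171, 0.935, 0.02], 0.031]
    - [0.2, [0.171, 0.935, 0.02], 0.031]
    - [0.2, [0.171, 0.935, 0.02], 0.031]
    - [0.2, [0.171, 0.935, 0.02], 0.031]

```text
time: 63.82
tcp_pos: [0.4932, 0.1202, 0.1622]
orientation: [[-0.997, 0.081, 0.001], [0.081, 0.997, 0.001], [-0.001, 0.001, -1.0]]
ft_force: [0.9, 0.3, -0.5]
grip_width: 0.0743
gripper_force: 0.0
```

```bash
python3 -c "
from h import *
go(.494,.1175,.046,85.2)"
```

```text
shift [-0.0018, -0.0055, 0.2325] turn 0.0009 head 85.36 j7 29.0 t 63.83 rows>= 2
```

send_rows:
  motion:
    - [0.2, [-0.002, -0.005, 0.1], 0]
    - [0.2, [-0.002, -0.005, 0.2], 0]
    - [0.2, [-0.002, -0.005, 0.232], 0]
    - [1, [-0.002, -0.005, 0.232], 0]
    - [1, [-0.002, -0.005, 0.232], 0]
    - [1, [-0.002, -0.005, 0.232], 0]
    - [1, [-0.002, -0.005, 0.232], 0]
    - [1, [-0.002, -0.005, 0.232], 0]
  grip_force: 40

```text
time: 64.82
tcp_pos: [0.4957, 0.1173, 0.0467]
orientation: [[-0.997, 0.082, 0.002], [0.082, 0.997, 0.005], [-0.002, 0.005, -1.0]]
ft_force: [0.4, 9.1, -3.4]
grip_width: 0.0398
gripper_force: 40.0
```

send_rows:
  motion:
    - [1, [0, 0, 0], 0]
    - [1, [-0.03, 0, 0], 0]
    - [1, [-0.065, 0, 0], 0]
    - [1, [-0.1, 0, 0], 0]
    - [1, [-0.135, 0, 0], 0]
    - [1, [-0.17, 0, 0], 0]
    - [1, [-0.2, 0, 0], 0]
    - [1, [-0.22, 0, 0], 0]

```text
time: 65.82
tcp_pos: [0.6052, 0.1081, 0.0467]
orientation: [[-0.997, 0.082, 0.002], [0.082, 0.997, 0.005], [-0.001, 0.005, -1.0]]
ft_force: [-0.7, 9.0, -1.8]
grip_width: 0.0397
gripper_force: 40.0
```

send_rows:
  motion:
    - [1, [-0.015, 0, 0], 0]
    - [1, [-0.03, 0, 0], 0]
    - [1, [-0.04, 0, 0], 0]
    - [1, [-0.048, 0, 0], 0]
    - [1, [-0.053, 0, 0], 0]
    - [1, [-0.053, 0, 0], 0]

```text
time: 66.58
tcp_pos: [0.6256, 0.1064, 0.0466]
orientation: [[-0.997, 0.081, -0.007], [0.081, 0.997, 0.003], [0.007, 0.002, -1.0]]
ft_force: [-18.1, 7.8, 11.6]
grip_width: 0.0395
gripper_force: 40.0
```

Home. Release, rise, clear off towards the left for a final look at tray and jig.

send_rows:
  motion:
    - [0.2, [0.01, 0, 0], 0]
    - [0.2, [0.01, 0, 0], 0]
    - [0.2, [0.01, 0, 0], 0]
    - [0.2, [0.01, 0, 0], 0]
    - [0.2, [0.01, 0, -0.1], 0]
    - [0.2, [0.01, 0, -0.2], 0]
    - [0.2, [0.01, 0, -0.36], 0]
    - [0.2, [0.2, 0, -0.4], 0]

```text
time: 67.58
tcp_pos: [0.5715, 0.1089, 0.2345]
orientation: [[-0.996, 0.088, 0.006], [0.088, 0.996, 0.003], [-0.006, 0.004, -1.0]]
ft_force: [-2.2, 0.6, 0.2]
grip_width: 0.0746
gripper_force: 0.0
```

send_rows:
  motion:
    - [0.2, [0.1, 0.2, 0], 0]
    - [0.2, [0.1, 0.2, 0], 0]
    - [0.2, [0.1, 0.2, 0], 0]
    - [0.2, [0.1, 0.2, 0], 0]

```text
time: 68.08
tcp_pos: [0.5268, 0.2115, 0.2311]
orientation: [[-0.996, 0.084, -0.0], [0.084, 0.996, -0.001], [-0.0, -0.001, -1.0]]
ft_force: [-0.7, 0.0, 0.4]
grip_width: 0.0743
gripper_force: 0.0
```

```bash
python3 -c "
from h import *
T=snap('top','top9.png');S=snap('scene','scene9.png')
a=cv2.imread('pics/top9.png')[140:340,110:510];b=cv2.imread('pics/scene9.png')[100:400,130:530]
cv2.imwrite('pics/f.png',np.vstack([cv2.resize(a,(500,250)),cv2.resize(b,(467,350))[:, :467] if 0 else cv2.resize(b,(500,350))]))
print(manip.read_state()['tcp_pos'])"
```

```text
[0.52713134 0.21061869 0.23089922]
```

View pics/f.png

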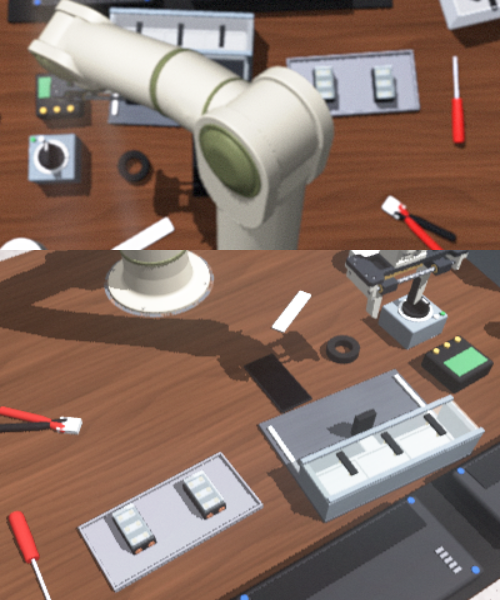

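The picture shows both blocks flat in the tray, the empty sled home under the guard and the knob at rest. The bystanders have not moved.

```bash
python3 -c "
from plant import manip
print(manip.job_done())"
```

```text
the job is handed in; nothing more can be done
None
```

I finished the bench test and handed the job in; no verdict came back. Both blocks present were tested and lie flat in the tray, the empty sled is home, the knob is at rest, and the bystanders look unmoved.

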